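Hang the dip basket in the soak tank and load the fittings

ROBOT

A 7-joint arm with a two-finger parallel gripper is mounted at the origin on a cart in front of the work surface, level with it; the furniture and walls round the work are solid. World frame = base frame: x ahead of the robot, y to its left, z up, the work surface at z = 0. Lengths are in m, angles in degrees, forces in N, time in s.
With the tool pointing down it reaches from about 0.4 to 0.875 m from the base axis. Payload 6.5 kg.
Tool frame: the origin (TCP) lies midway between the tips of the shut fingers; the grasp point (between the pads) lies 19 mm behind it; y points along the fingers, z is the direction in which the jaws open and shut, and the axes are right-handed (so a half turn about y gives the same grasp; the last joint's range is limited). The gripper opens to 88 mm and grips with 3 to 60 N. Pads are 18 mm wide; open, the fingers measure 123 mm over their backs; the gripper's body (75 mm by 187 mm) begins 45 mm behind the grasp point.
Start: joints at [64.561, 30.733, -0.252, 88.115, 0.149, 61.152, -4.079], TCP at [0.24, -0.604, 0.218] pointing down, gripper open.
Joint ranges: [-154.64, 154.64], [-21.42, 123.67], [-72.66, 72.17], [13.99, 137.28], [-74.86, 254.86], [10.95, 109.41], [-158.01, 158.01]. Speed limits (degrees/s): [136.94, 136.94, 180, 180, 180, 180, 180].

INTERFACE

Orientations are given as a 3x3 rotation matrix whose columns are the frame's x, y, z axes.
In Python, from station import r, cams, job gives the robot as it stands.
- The arm moves only by the shell command python3 -m inch 'ROWS'. ROWS is a JSON object of lists of equal length, an entry for each row: "translation": the shift along the tool's x, y, z in mm, a list of three; "turn": the turn, a rotation vector about the tool's x, y, z in rad, a list of three; "grip": the opening, from -1 (shut) to 1 (fully open). In form: {"translation": [[x, y, z], ...], "turn": [[wx, wy, wz], ...], "grip": [grip, ...]}. A call has exactly 10 rows; each row shifts and turns the commanded pose from where the row before left it, along the tool's axes as they then stand; what a row does not reach is not made up. A row lasts 1/10 s, in which the tool goes at most 50 mm and 8.59 degrees, less where a joint would pass 70% of its speed; a pose out of reach is approached as far as the arm can. A call with a gripper value outside its range is refused whole. The fingers move at their own pace and stop on an object; the grip force is fixed at half the most. Time passes only in rows, so rows that do not move let the fingers close, or fill a call up. It gives the time, the measured TCP pose, the force and the opening at its end, in the units of the state.
- r.sense(): the state, without advancing time (a new reading comes with each control period).
- cams.grab_frame(name): name is "scene" or "top"; returns a dict with "img" (400x640x3 uint8, blue, green, red), "z_map" (400x640 float32, m along the optical axis (not along the pixel's ray), 0 where there is no reading), "fx", "fy", "cx", "cy" (pixels), "D" ([k1, k2, p1, p2, k3] as OpenCV has them; the pictures are not rectified), "origin" and "attitude" of the camera in the world. Camera axes: x right, y down, z forward; pixel columns grow to the right and rows downward; lengths in m; the calibration is good to about 2 mm. A picture is of the moment at which its call begins.
- job.close_job(): hands the job in, once; it reports no verdict.
The state is a dict: "time": time; "qpos": joint angles; "joint_velocities": joint speeds; "effort": joint torques, N m; "tool_pos": TCP position; "tool_rot": TCP orientation; "ft_force": force on the tool from outside, world axes, zero at the start; "ft_torque": the same for the moment, N m; "finger_gap": finger opening in m.
Only numpy, scipy, OpenCV 4.12 (cv2) and the standard library are available. Lean on these libraries where they do the work, as an engineer would, in place of code of your own. Each camera call takes 0.05 s, during which the arm holds its last target.

TASK

Get the soak tank ready for cleaning: take the green-handled dip basket out of the leaning caddy and hook it over the tank's long wall nearest you, beside the grey-handled basket, so that it hangs straight down inside the tank. Put the loose steel sleeve and the white screw cap into the green-handled basket, and leave the grey-handled basket, the vial and the measuring cylinder where they are.

Things in the scene. Friction and masses are not known exactly. Their poses are not given: they have to be found in the camera images.
- tank: White open soak tank, empty, fixed, 110 x 220 x 120 mm outside, walls 4 mm, inner floor at 11 mm; small end handles and a drain cock stick out 20 mm. Origin: centre of its underside on the worktop; x points to the long wall away from the robot, y along the long walls, z up. Turned up to 15 degrees, left or right of the caddy.
- tank_rim (a point): Middle of the top edge of the tank's long wall nearest the robot: at tank x = -53, y = 0, z = 120 mm, midway in the wall's 4 mm thickness. The rim is level and plain, free inside from y = -106 to +106 mm. Same axes as the tank.
- dip_basket: Steel wire dip basket with a GREEN grip, 0.12 to 0.23 kg; starts leaning in the blue caddy. Origin: under the bridge of its hook, mid-channel (hung up, it rests on the rim). Basket upright: z up, x from the hook's outer lip toward the basket, y along the hook. Wire basket, open on top: outside x = 8 to 66, y = -28 to 28, z = -78 to -43 mm, 3 mm walls and floor.
- dip_basket_hook (a point): Same point and axes as the dip basket's origin: the hook. Channel 10 mm wide (x = -5 to 5 mm) under a bridge 3 mm thick and 46 mm wide (y). Outer lip 3 mm thick (x = -8 to -5), down to z = -16 mm, then flared outward to x = -13 at z = -25 mm. Flat back x = 5 to 8, down to z = -78 mm.
- dip_basket_grip (a point): Middle of the dip basket's green plastic grip: a rounded block 12 mm thick (basket x), 24 mm wide (basket y), 30 mm long (basket z = 7 to 37 mm) standing on the hook's bridge; this point is at basket x = -1, y = 0, z = 22 mm. Same axes as the dip basket.
- dip_basket_floor (a point): Middle of the dip basket's inside floor: at basket x = 37, y = 0, z = -75 mm. Same axes as the dip basket.
- hung_basket: Equal basket with a GREY grip, already hanging over the tank's long wall nearest the robot, its middle up to 55 mm to either side of the wall's middle; to stay there. Origin, axes and sizes as for the dip basket.
- caddy: Blue drip caddy, fixed: tray 124 x 94 mm with one open pocket leaning 30 degrees toward the robot. The dip basket stands in it with up to 5 mm play and leans the same: its z axis points up and to caddy -x, hook lip on the lower side; the pocket holds its lowest 30 to 50 mm, so it comes out along its own z. Origin: centre of the tray on the worktop, z up. Turned up to 17 degrees.
- sleeve: Grey stainless ferrule sleeve, waisted, 19 mm diameter, 45 mm tall, standing on end in front; belongs in the dip basket. Origin: centre of its underside, z up along its axis. 0.06 kg.
- white_cap: White ribbed screw cap, 24 mm diameter, 13 mm high, lying open side up in front; belongs in the dip basket. Origin: centre of its underside, z up. 15 g.
- vial: Glass sample vial with a black cap and a blue band, 22 mm diameter, 58 mm tall, standing in front; leave it alone. Origin: centre of its underside, z up.
- cylinder: Clear glass measuring cylinder on a blue hexagonal foot, 135 x 139 mm at the foot, tube 70 mm across, 398 mm tall, standing at the far left; leave it alone. Origin: centre of its underside, z up.

How it is judged (in metres and radians):
At the end, for the whole second after the job is handed in: The green-gripped basket hangs inside the tank by its hook on the near long wall: origin within 5 mm of the wall's mid-plane and about 3 mm of rim height, within 0.12 rad of upright and 0.2 of square. Sleeve and cap rest in it; the grey basket hangs within 20 mm of its start; nothing moves (x of dip_basket in the frame of tank between -0.058 and -0.048 m and y of dip_basket in the frame of tank between -0.08 and 0.08 m and z of dip_basket in the frame of tank between 0.117 and 0.1235 m and angle between dip_basket's own z axis and vertical below 0.12 rad and angle between the x axis of dip_basket and the x axis of tank, either way round below 0.2 rad and x of dip_basket_floor in the frame of tank between -0.04 and 0.05 m and x of sleeve in the frame of dip_basket between 0.006 and 0.066 m and y of sleeve in the frame of dip_basket between -0.029 and 0.029 m and z of sleeve in the frame of dip_basket between -0.082 and -0.025 m and linear speed of each of sleeve, white_cap, dip_basket below 0.02 m/s and x of white_cap in the frame of dip_basket between 0.006 and 0.066 m and y of white_cap in the frame of dip_basket between -0.029 and 0.029 m and z of white_cap in the frame of dip_basket between -0.082 and -0.04 m and distance of hung_basket from where it was at the start of the episode below 0.02 m and z of hung_basket in the frame of tank between 0.117 and 0.1235 m); the robot touches nothing.
It fails at once if the grey-handled basket is pushed along or off the rim (more than 20 mm) (distance of hung_basket from where it was at the start of the episode above 0.02 m).
It fails at once if the vial is knocked over or pushed away (more than 20 mm) (angle between vial's own z axis and vertical above 0.4 rad or distance of vial from where it was at the start of the episode above 0.02 m).
It fails at once if the measuring cylinder is knocked over or pushed away (more than 20 mm) (angle between cylinder's own z axis and vertical above 0.3 rad or distance of cylinder from where it was at the start of the episode above 0.02 m).
It also fails if it takes over 72 s, if anything falls off the work surface, if the arm or the gripper's body presses on something with over 40 N, if the wrist force passes 120 N, or if a joint passes its speed limit or range.

## Working session

There is one attempt and no reset: what is moved stays moved. The work goes in short steps, Python scripts to look and compute and a shell command to move; the robot and the scene stay as the last step left them, time stands still between calls to the robot, and variables do not carry over. Pictures are saved under pics/ and viewed, and the job is handed in when it is done.

```bash
ls; mkdir -p pics
python3 - <<'E'
from station import r,cams,job
import cv2,numpy as np
s=r.sense()
for k,v in s.items(): print(k,np.round(v,4).tolist())
for n in("scene","top"):
    f=cams.grab_frame(n); cv2.imwrite(f"pics/{n}0.png",f["img"])
    print(n,f["fx"],f["fy"],f["cx"],f["cy"],f["D"],f["origin"],np.round(f["attitude"],3).tolist())
E
```

```text
pics
time 0.0
qpos [64.5596, 30.7762, -0.2537, 88.1694, 0.1516, 61.1496, -4.0777]
joint_velocities [-0.0325, 0.0354, 0.0356, -0.0198, 0.0016, -0.0026, -0.0285]
effort [0.0008, -57.0975, 0.9911, -25.16, -0.0563, 0.018, 0.0002]
tool_pos [0.2395, -0.6036, 0.2167]
tool_rot [[-0.9294, -0.0008, 0.369], [-0.369, 0.0015, -0.9294], [0.0002, -1.0, -0.0016]]
ft_force [-0.2158, -0.5395, -0.0343]
ft_torque [-0.0002, 0.0748, 0.0255]
finger_gap 0.0885
scene 362.4616163547438 362.4616163547438 317.6710322434657 203.9823554470152 [-0.01612125  0.          0.          0.          0.        ] [0.02282142 0.6856875  0.7393015 ] [[-0.749, -0.426, 0.507], [-0.663, 0.496, -0.561], [-0.012, -0.757, -0.654]]
top 414.1679052577049 414.1679052577049 323.87260278590685 198.27449478625496 [-0.08883937  0.          0.          0.          0.        ] [0.41368102 0.16349126 1.27346602] [[-0.022, -0.996, 0.091], [-1.0, 0.021, -0.007], [0.005, -0.091, -0.996]]
```

View pics/scene0.png

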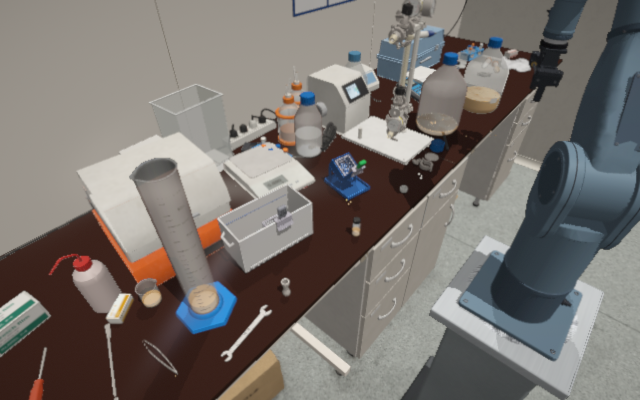

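View pics/top0.png

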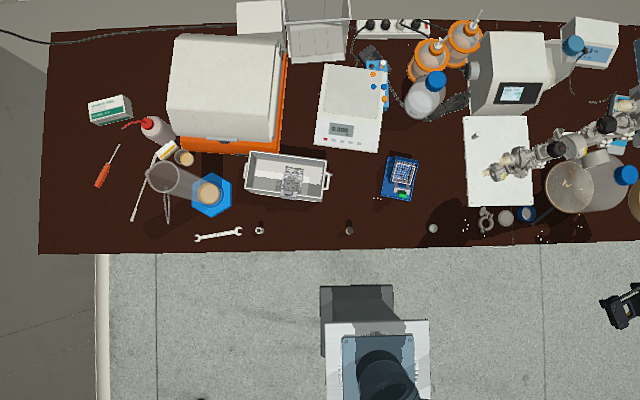

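```bash
cat > h.py <<'E'
import numpy as np,cv2
from station import r,cams,job
def grab(n):
    f=cams.grab_frame(n); f["K"]=np.array([[f["fx"],0,f["cx"]],[0,f["fy"],f["cy"]],[0,0,1]]); f["R"]=np.array(f["attitude"]); f["o"]=np.array(f["origin"]); f["D"]=np.array(f["D"],float); return f
def rays(f,uv):
    p=cv2.undistortPoints(np.array(uv,float).reshape(-1,1,2),f["K"],f["D"]).reshape(-1,2)
    return np.c_[p,np.ones(len(p))]@f["R"].T
def onz(f,uv,z):
    d=rays(f,uv); return f["o"]+d*((z-f["o"][2])/d[:,2])[:,None]
def cloud(f):
    h,w=f["z_map"].shape; u,v=np.meshgrid(np.arange(w),np.arange(h))
    d=rays(f,np.c_[u.ravel(),v.ravel()]); return (f["o"]+d*f["z_map"].ravel()[:,None]).reshape(h,w,3)
def proj(f,P):
    P=np.atleast_2d(P); rv=cv2.Rodrigues(f["R"].T)[0]; t=-f["R"].T@f["o"]
    return cv2.projectPoints(P.astype(float),rv,t,f["K"],f["D"])[0].reshape(-1,2)
def crop(f,name,u0,v0,u1,v1,s):
    cv2.imwrite("pics/"+name,cv2.resize(f["img"][v0:v1,u0:u1],None,fx=s,fy=s,interpolation=cv2.INTER_CUBIC))
E
python3 - <<'E'
from h import *
t=grab("top"); s=grab("scene")
crop(t,"t1.png",230,140,450,250,3.5); crop(s,"s1.png",210,130,390,310,3.3)
C=cloud(t); 
for uv in [(259,231),(349,231),(432,228),(404,195),(300,172),(500,160),(208,193),(345,232)]:
    print(uv,np.round(C[uv[1],uv[0]],3))
S=cloud(s)
for uv in [(286,282),(356,222),(403,188),(362,163)]: print(uv,np.round(S[uv[1],uv[0]],3))
E
```

```text
(259, 231) [0.433 0.356 0.001]
(349, 231) [0.427 0.084 0.059]
(432, 228) [ 0.431 -0.176  0.005]
(404, 195) [ 0.522 -0.066  0.137]
(300, 172) [0.612 0.227 0.011]
(500, 160) [ 0.564 -0.216  0.427]
(208, 193) [0.538 0.474 0.147]
(345, 232) [0.425 0.093 0.005]
(286, 282) [0.439 0.343 0.033]
(356, 222) [0.424 0.087 0.055]
(403, 188) [ 0.434 -0.185  0.005]
(362, 163) [ 0.518 -0.06   0.131]
```

View pics/t1.png

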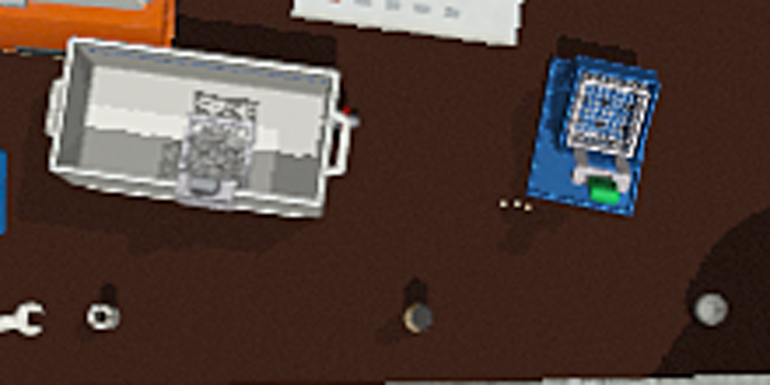

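View pics/s1.png

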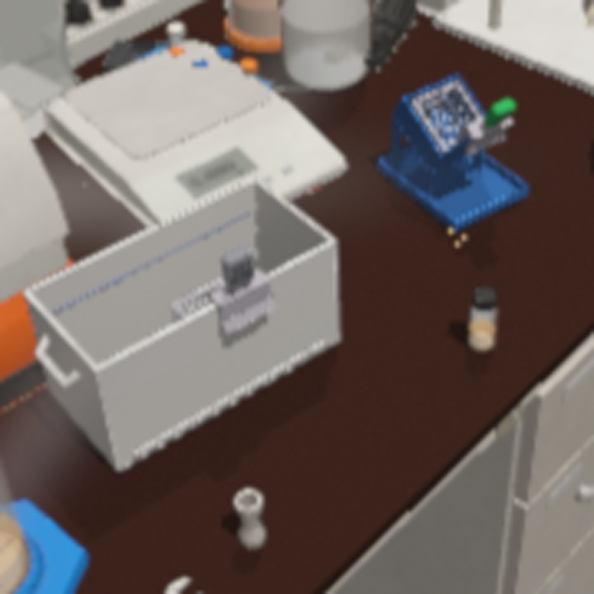

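Run:
```python
from h import *
for n in("top","scene"):
    f=grab(n); C=cloud(f); I=f["img"]
    m=(C[...,2]>.114)&(C[...,2]<.126)&(C[...,0]>.46)&(C[...,0]<.68)&(C[...,1]>.1)&(C[...,1]<.4)
    P=C[m]; print(n,"rim pts",len(P))
    rc=cv2.minAreaRect(P[:,:2].astype(np.float32)*1000); print("rect",rc)
    print(np.round(cv2.boxPoints(rc),1).tolist())
    hsv=cv2.cvtColor(I,cv2.COLOR_BGR2HSV)
    g=(hsv[...,0]>50)&(hsv[...,0]<75)&(hsv[...,1]>150)&(hsv[...,2]>60)
    g&=(abs(C[...,0]-.52)<.1)&(abs(C[...,1]+.06)<.1)
    G=C[g]; print("green",len(G),np.round(G.mean(0),4),np.round(G.min(0),4),np.round(G.max(0),4))
    b=(hsv[...,0]>100)&(hsv[...,0]<122)&(hsv[...,1]>120)&(abs(C[...,0]-.57)<.12)&(abs(C[...,1]+.06)<.12)
    for lo,hi in((-.005,.02),):
        B=C[b&(C[...,2]>lo)&(C[...,2]<hi)]
        rc=cv2.minAreaRect(B[:,:2].astype(np.float32)*1000); print("tray",len(B),rc,np.median(B[:,2]))
    for nm,x,y,zz in(("sleeve",.437,.347,.045),("vial",.427,.087,.058),("cap",.434,-.18,.013)):
        k=(abs(C[...,0]-x)<.03)&(abs(C[...,1]-y)<.03)&(C[...,2]>.006)
        Q=C[k]; print(nm,len(Q),np.round(Q.min(0),4),np.round(Q.max(0),4),np.round(Q.mean(0),4))
```

```text
top rim pts 370
rect ((586.906005859375, 263.51959228515625), (217.94363403320312, 116.9544448852539), 80.73204803466797)
[[511.6000061035156, 165.39999389648438], [627.0999755859375, 146.60000610351562], [662.2000122070312, 361.70001220703125], [546.7000122070312, 380.5]]
green 43 [ 0.5253 -0.062   0.1292] [ 0.5169 -0.073   0.1101] [ 0.5363 -0.0526  0.1359]
tray 395 ((589.9560546875, -77.29570770263672), (94.3833236694336, 135.1288604736328), 77.62763214111328) 0.008045063612245773
sleeve 49 [0.4121 0.3211 0.006 ] [0.4667 0.3768 0.051 ] [0.4346 0.3487 0.0281]
vial 57 [0.3998 0.0625 0.0061] [0.446  0.0989 0.0629] [0.428  0.0836 0.0436]
cap 39 [ 0.4094 -0.1986  0.0064] [ 0.4547 -0.1531  0.0176] [ 0.4287 -0.1774  0.0111]
scene rim pts 680
rect ((587.7996215820312, 260.8788757324219), (221.540283203125, 118.98545837402344), 80.74797821044922)
[[511.29998779296875, 161.10000610351562], [628.7000122070312, 142.0], [664.2999877929688, 360.6000061035156], [546.9000244140625, 379.79998779296875]]
green 33 [ 0.5222 -0.0617  0.1275] [ 0.5156 -0.0777  0.1124] [ 0.5302 -0.0541  0.1323]
tray 586 ((584.9840698242188, -79.82511901855469), (97.60885620117188, 125.78704833984375), 77.09120178222656) 0.0089951131023
sleeve 113 [0.426  0.318  0.0064] [0.4558 0.3579 0.05  ] [0.4347 0.3501 0.0306]
vial 133 [0.3994 0.0725 0.0062] [0.4377 0.0972 0.0626] [0.4263 0.0839 0.0374]
cap 37 [ 0.4114 -0.1906  0.0062] [ 0.452  -0.1638  0.0158] [ 0.4306 -0.1779  0.0115]
```

Run:
```python
from h import *
def vline(P):
    # vertical plane fit in xy
    return cv2.fitLine(P[:,:2].astype(np.float32),cv2.DIST_HUBER,0,1e-5,1e-5).ravel()
th=np.radians(-12.6); cx=np.array([np.cos(th),np.sin(th),0]); yb=np.array([-np.sin(th),np.cos(th),0]); k=np.array([0,0,1.])
zb=-.5*cx+np.sqrt(.75)*k; xb=np.sqrt(.75)*cx+.5*k
psi=np.radians(-9.25); tx=np.array([np.cos(psi),np.sin(psi)]); ty=np.array([-np.sin(psi),np.cos(psi)])
for n in("scene","top"):
    f=grab(n);C=cloud(f);hsv=cv2.cvtColor(f["img"],cv2.COLOR_BGR2HSV)
    g=(hsv[...,0]>50)&(hsv[...,0]<75)&(hsv[...,1]>130)&(hsv[...,2]>50)&(abs(C[...,0]-.52)<.1)&(abs(C[...,1]+.06)<.1)
    G=C[g]; L=G@np.c_[xb,yb,zb]*1000
    print(n,len(G),"b-frame pct2/50/98",np.round(np.percentile(L,[2,50,98],axis=0),1).tolist())
    # tank local
    P=C.reshape(-1,3); l=np.c_[(P[:,:2]-[.591,.262])@np.c_[tx,ty],P[:,2]]*1000
    for nm,m in(("near face",(abs(l[:,0]+55)<12)&(abs(l[:,1])<100)&(l[:,2]>20)&(l[:,2]<85)),
        ("far inner face",(abs(l[:,0]-51)<12)&(abs(l[:,1])<90)&(l[:,2]>30)&(l[:,2]<110)),
        ("left/right",(abs(l[:,0])<40)&(abs(abs(l[:,1])-108)<12)&(l[:,2]>113)&(l[:,2]<126)),
        ("near rim L",(abs(l[:,0]+55)<12)&(abs(l[:,1])>50)&(abs(l[:,1])<102)&(l[:,2]>116)&(l[:,2]<125))):
        q=l[m]
        if len(q)<15: print(nm,len(q));continue
        vx,vy,x0,y0=vline(q); print(nm,len(q),"x@y0 %.1f slope deg %.2f"%(x0-y0*vx/vy,np.degrees(np.arctan(vx/vy))),np.round(np.percentile(q,[5,50,95],axis=0),1).tolist())
    # grey hung basket: points above rim
    m=(abs(l[:,0]+54)<15)&(abs(l[:,1])<90)&(l[:,2]>130)&(l[:,2]<170)
    print("grey grip",m.sum(),np.round(np.percentile(l[m],[2,50,98],axis=0),1).tolist())
    s=C[(abs(C[...,0]-.436)<.04)&(abs(C[...,1]-.345)<.05)&(C[...,2]>.036)]
    print("sleeve top",np.round(np.percentile(s,[3,50,97],axis=0),4).tolist())
```

```text
scene 35 b-frame pct2/50/98 [[512.1, 40.5, -165.3], [516.3, 54.5, -148.9], [522.6, 62.2, -145.5]]
near face 1190 x@y0 -54.4 slope deg -0.25 [[-56.4, -88.1, 22.2], [-54.4, 7.4, 52.7], [-52.7, 91.6, 81.6]]
far inner face 1179 x@y0 51.7 slope deg -0.30 [[49.7, -75.6, 37.5], [51.7, 8.2, 75.7], [53.7, 77.6, 106.6]]
left/right 127 x@y0 -3.8 slope deg 0.51 [[-35.2, -110.6, 114.1], [-4.4, -107.1, 120.1], [35.3, 108.4, 123.3]]
near rim L 97 x@y0 -53.8 slope deg -0.33 [[-56.2, -96.9, 116.8], [-54.0, 54.0, 120.3], [-51.4, 97.0, 123.0]]
grey grip 103 [[-59.9, -30.2, 134.3], [-57.3, -17.0, 150.2], [-48.5, -7.5, 160.9]]
sleeve top [[0.4271, 0.341, 0.0377], [0.4363, 0.3493, 0.044], [0.4444, 0.3575, 0.0484]]
top 46 b-frame pct2/50/98 [[513.5, 43.1, -169.2], [521.5, 53.8, -149.0], [524.2, 64.3, -142.0]]
near face 115 x@y0 -56.7 slope deg -0.17 [[-58.4, -90.4, 21.5], [-56.7, 16.9, 47.7], [-56.2, 89.5, 81.5]]
far inner face 285 x@y0 49.5 slope deg -0.13 [[48.8, -79.3, 35.0], [49.5, -0.3, 72.3], [50.3, 81.5, 106.6]]
left/right 93 x@y0 0.8 slope deg 0.08 [[-34.0, -107.7, 114.5], [0.9, 105.7, 120.6], [35.5, 109.4, 123.9]]
near rim L 57 x@y0 -54.8 slope deg -0.24 [[-56.7, -97.1, 117.0], [-54.8, 50.0, 120.9], [-52.7, 93.6, 123.7]]
grey grip 48 [[-61.2, -27.1, 137.0], [-55.8, -15.8, 158.0], [-49.0, -4.8, 161.0]]
sleeve top [[0.4267, 0.3409, 0.0378], [0.4355, 0.3508, 0.0451], [0.4416, 0.3583, 0.0498]]
```

```bash
cat >> h.py <<'E'
from scipy.spatial.transform import Rotation as Ro
th=np.radians(-12.6); cx=np.array([np.cos(th),np.sin(th),0]); yb=np.array([-np.sin(th),np.cos(th),0]); kz=np.array([0,0,1.])
zb=-.5*cx+np.sqrt(.75)*kz; xb=np.sqrt(.75)*cx+.5*kz
psi=np.radians(-9.03); tx=np.array([np.cos(psi),np.sin(psi),0]); ty=np.array([-np.sin(psi),np.cos(psi),0])
T0=np.array([.5905,.262,0])
def plan(p,R,n=10,s=None):
    """constant rotvec per row; straight world line; prints tool-frame rows"""
    s=s or r.sense(); p0=np.array(s["tool_pos"]); R0=np.array(s["tool_rot"])
    w=Ro.from_matrix(R0.T@R).as_rotvec(); d=np.asarray(p)-p0
    print("dist mm",np.round(d*1000,1),"rot deg",np.round(np.degrees(w),1),"/row deg %.2f mm %.1f"%(np.degrees(np.linalg.norm(w))/n,np.linalg.norm(d)/n*1000))
    print("tool-frame shift total",np.round(R0.T@d*1000,1))
    print("turn/row",np.round(w/n,4).tolist())
    if np.degrees(np.linalg.norm(w))>3: print("trans",[np.round((R0@Ro.from_rotvec(w*i/n).as_matrix()).T@d/n*1000,1).tolist() for i in range(n)])
def st():
    s=r.sense(); print("t",s["time"],"p",np.round(s["tool_pos"],4),"q",np.round(s["qpos"],1),"F",np.round(s["ft_force"],1),"gap",round(s["finger_gap"],4)); print("R",np.round(s["tool_rot"],3).tolist())
E
python3 - <<'E'
from h import *
R=np.c_[-yb,-zb,xb]; g=.518*xb+.0525*yb-.154*zb
print("grasp",g,"tcp",g-.019*zb)
plan(g+.06*zb,R,20)
# intermediate: tool down, azimuth changed
E
```

```text
grasp [ 0.5243955  -0.06342071  0.12563209] tcp [ 0.53366671 -0.06549307  0.10917761]
dist mm [255.4 547.2 -39.8] rot deg [ 27.6 -54.4  14.6] /row deg 3.14 mm 30.3
tool-frame shift total [-439.2   39.9 -414.4]
turn/row [0.0241, -0.0475, 0.0127]
trans [[-22.0, 2.0, -20.7], [-22.9, 1.8, -19.7], [-23.8, 1.6, -18.6], [-24.6, 1.5, -17.5], [-25.4, 1.4, -16.4], [-26.1, 1.4, -15.2], [-26.8, 1.3, -13.9], [-27.4, 1.4, -12.7], [-28.0, 1.4, -11.4], [-28.5, 1.5, -10.1], [-28.9, 1.7, -8.8], [-29.3, 1.8, -7.4], [-29.6, 2.1, -6.1], [-29.8, 2.3, -4.7], [-30.0, 2.6, -3.4], [-30.1, 2.9, -2.0], [-30.1, 3.3, -0.7], [-30.0, 3.6, 0.7], [-29.9, 4.1, 2.0], [-29.7, 4.5, 3.3]]
```

Run:
```python
from h import *
s=r.sense(); R0=np.array(s["tool_rot"])
Rd=R0@Ro.from_rotvec([0,-np.radians(42),0]).as_matrix()
plan([.38,-.22,.30],Rd,10)
```

```text
dist mm [140.3 384.1  82.6] rot deg [  0. -42.  -0.] /row deg 4.20 mm 41.7
tool-frame shift total [-272.   -82.5 -305.3]
turn/row [0.0, -0.0733, -0.0]
trans [[-27.2, -8.3, -30.5], [-29.4, -8.3, -28.5], [-31.4, -8.3, -26.2], [-33.2, -8.3, -23.9], [-34.9, -8.3, -21.4], [-36.3, -8.3, -18.7], [-37.6, -8.3, -16.0], [-38.7, -8.3, -13.2], [-39.6, -8.3, -10.4], [-40.2, -8.3, -7.4]]
```

```bash
python3 -m inch '{"translation":[[-27,-8,-30],[-29,-8,-28],[-31,-8,-26],[-33,-8,-24],[-35,-8,-21],[-36,-8,-19],[-38,-8,-16],[-39,-8,-13],[-40,-8,-10],[-40,-8,-7]],"turn":[[0,-0.073,0],[0,-0.073,0],[0,-0.073,0],[0,-0.073,0],[0,-0.073,0],[0,-0.073,0],[0,-0.073,0],[0,-0.073,0],[0,-0.073,0],[0,-0.073,0]],"grip":[1,1,1,1,1,1,1,1,1,1]}'
python3 - <<'E'
from h import *
st()
R=np.c_[-yb,-zb,xb]; g=.518*xb+.0525*yb-.154*zb
plan(g-.019*zb+.075*zb,R,10)
E
```

```text
time: 1.4
tool_pos: [0.3817, -0.2203, 0.2981]
tool_rot: [[-0.444, 0.0, 0.896], [-0.896, -0.001, -0.444], [0.0, -1.0, 0.001]]
ft_force: [-0.2, 0.6, -0.4]
finger_gap: 0.0881
t 1.4 p [ 0.3817 -0.2203  0.2981] q [ 42.7   5.8 -19.8 111.5   2.2  63.   -4.4] F [-0.2  0.6 -0.4] gap 0.0881
R [[-0.444, 0.0, 0.896], [-0.896, -0.001, -0.444], [0.0, -1.0, 0.001]]
dist mm [ 115.3  163.  -124. ] rot deg [ 29.8 -13.4   3.6] /row deg 3.29 mm 23.5
tool-frame shift total [-197.3  123.9   30.9]
turn/row [0.052, -0.0234, 0.0063]
trans [[-19.7, 12.4, 3.1], [-19.6, 12.7, 2.9], [-19.4, 12.9, 2.7], [-19.3, 13.2, 2.5], [-19.2, 13.4, 2.2], [-19.0, 13.7, 2.0], [-18.9, 13.9, 1.7], [-18.8, 14.1, 1.4], [-18.6, 14.3, 1.1], [-18.5, 14.4, 0.8]]
```

```bash
python3 -m inch '{"translation":[[-20,12,3],[-20,13,3],[-19,13,3],[-19,13,2],[-19,13,2],[-19,14,2],[-19,14,2],[-19,14,1],[-19,14,1],[-19,14,1]],"turn":[[0.052,-0.0234,0.006],[0.052,-0.0234,0.006],[0.052,-0.0234,0.006],[0.052,-0.0234,0.006],[0.052,-0.0234,0.006],[0.052,-0.0234,0.006],[0.052,-0.0234,0.006],[0.052,-0.0234,0.006],[0.052,-0.0234,0.006],[0.052,-0.0234,0.006]],"grip":[1,1,1,1,0.2,0.2,0.2,0.2,0.2,0.2]}'
python3 - <<'E'
from h import *
st()
R=np.c_[-yb,-zb,xb]; g=.518*xb+.0525*yb-.154*zb
plan(g-.019*zb,R,10)
f=grab("scene"); crop(f,"s2.png",300,100,430,220,5)
f=grab("top"); crop(f,"t2.png",330,100,450,220,5)
E
```

```text
time: 2.4
tool_pos: [0.4889, -0.0737, 0.1825]
tool_rot: [[-0.244, 0.454, 0.857], [-0.97, -0.12, -0.213], [0.007, -0.883, 0.469]]
ft_force: [0.8, -1.1, -0.3]
finger_gap: 0.053
t 2.4 p [ 0.4889 -0.0737  0.1825] q [ 16.    8.2 -19.4 135.3  47.8  14.6 -60.9] F [ 0.8 -1.1 -0.3] gap 0.053
R [[-0.244, 0.454, 0.857], [-0.97, -0.12, -0.213], [0.007, -0.883, 0.469]]
dist mm [ 44.8   8.2 -73.3] rot deg [ 2.  -1.2  1.1] /row deg 0.26 mm 8.6
tool-frame shift total [-19.4  84.1   2.2]
turn/row [0.0035, -0.002, 0.0019]
```

View pics/s2.png

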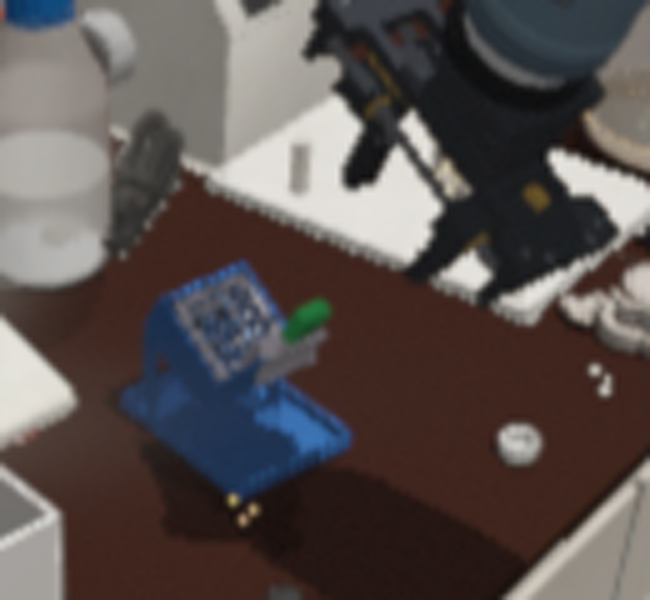

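View pics/t2.png

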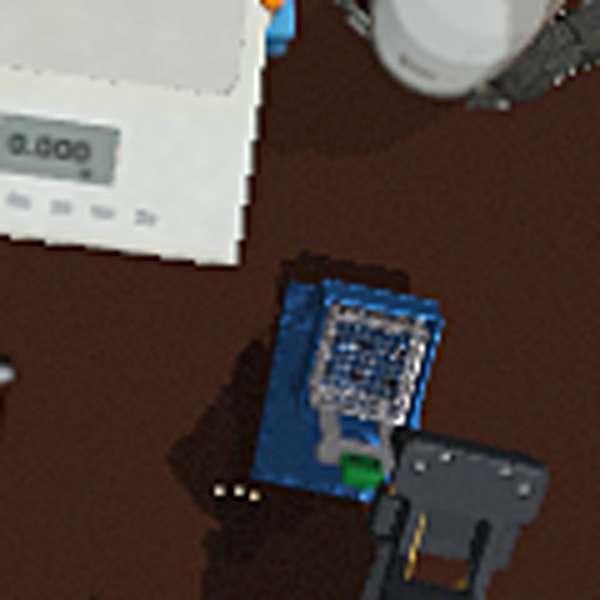

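```bash
python3 -m inch '{"translation":[[-4,5,0.4],[-4,5,0.4],[-4,5,0.4],[-4,5,0.4],[-3.4,5,0.4],[0,5,0],[0,4,0],[0,0,0],[0,0,0],[0,0,0]],"turn":[[0.007,-0.004,0.004],[0.007,-0.004,0.004],[0.007,-0.004,0.004],[0.007,-0.004,0.004],[0.007,-0.004,0.004],[0,0,0],[0,0,0],[0,0,0],[0,0,0],[0,0,0]],"grip":[0,0,0,0,0,0,0,0,0,0]}'
python3 - <<'E'
from h import *
st()
R=np.c_[-yb,-zb,xb]; g=.518*xb+.0525*yb-.154*zb
plan(g-.019*zb,R,10)
f=grab("scene"); crop(f,"s3.png",300,100,430,220,5)
f=grab("top"); crop(f,"t3.png",330,100,450,220,5)
E
```

```text
time: 3.5
tool_pos: [0.5115, -0.0608, 0.1547]
tool_rot: [[-0.22, 0.488, 0.845], [-0.975, -0.11, -0.191], [-0.0, -0.866, 0.5]]
ft_force: [0.1, -0.1, 0.1]
finger_gap: 0.0443
t 3.5 p [ 0.5115 -0.0608  0.1547] q [ 10.3  13.4 -15.4 135.8  80.1  11.9 -93.4] F [ 0.1 -0.1  0.1] gap 0.0443
R [[-0.22, 0.488, 0.845], [-0.975, -0.11, -0.191], [-0.0, -0.866, 0.5]]
dist mm [ 22.2  -4.6 -45.6] rot deg [ 0.  -0.1  0. ] /row deg 0.01 mm 5.1
tool-frame shift total [-0.3 50.8 -3.1]
turn/row [0.0, -0.0002, 0.0001]
```

View pics/s3.png

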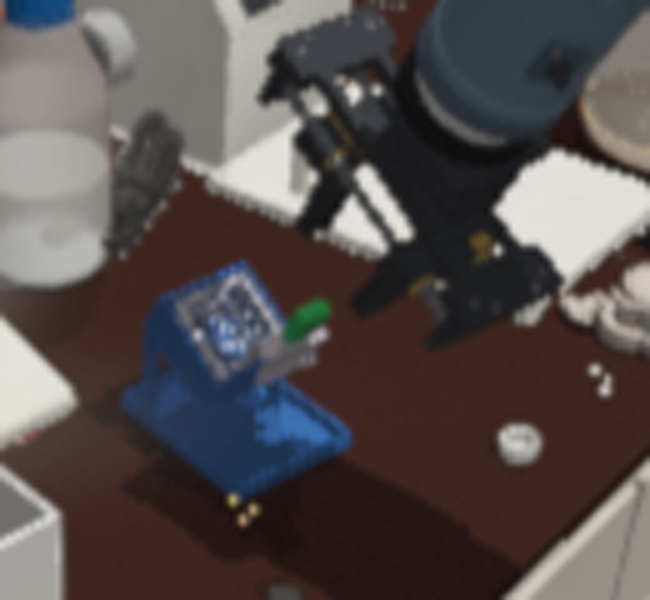

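View pics/t3.png

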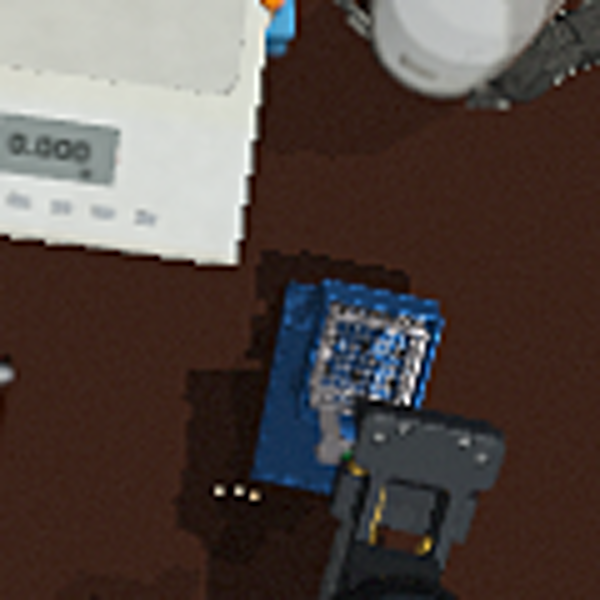

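Run:
```python
from h import *
s=r.sense(); p=np.array(s["tool_pos"]); R=np.array(s["tool_rot"])
g=.518*xb+.0525*yb-.154*zb
A=[p,p+R@[0,.0,.022],p+R@[0,.0,-.022],g,g+.010*zb,g-.02*zb]
for n,u,v in(("scene",300,100),("top",330,100)):
    f=grab(n); q=proj(f,np.array(A)); print(n,np.round((q-[u,v])*5).tolist())
    hsv=cv2.cvtColor(f["img"],cv2.COLOR_BGR2HSV)
    m=((hsv[...,0]>50)&(hsv[...,0]<75)&(hsv[...,1]>130)&(hsv[...,2]>50)); m[:, :300]=0; m[:100]=0;m[220:]=0;m[:,430:]=0
    ys,xs=np.nonzero(m); print("green c",(xs.mean()-u)*5,(ys.mean()-v)*5)
```

```text
scene [[323.0, 285.0], [302.0, 254.0], [343.0, 316.0], [304.0, 316.0], [311.0, 308.0], [291.0, 332.0]]
green c 305.0 317.20588235294116
top [[367.0, 491.0], [377.0, 455.0], [357.0, 527.0], [361.0, 473.0], [362.0, 480.0], [358.0, 459.0]]
green c 342.5 455.0
```

Run:
```python
from h import *
f=grab("scene"); s=r.sense(); p=np.array(s["tool_pos"]); R=np.array(s["tool_rot"])
I=cv2.resize(f["img"][95:195,330:430],None,fx=6,fy=6,interpolation=cv2.INTER_CUBIC)
I=cv2.convertScaleAbs(I,alpha=1.8,beta=30)
for P,c in((p,(0,0,255)),(p+R@[0,0,.022],(0,255,255)),(p+R@[0,0,-.022],(255,0,255)),(p+R@[0,-.06,.022],(0,255,255)),(p+R@[0,-.06,-.022],(255,0,255))):
    q=(proj(f,P)[0]-[330,95])*6; cv2.circle(I,tuple(int(x) for x in q),5,c,2)
cv2.imwrite("pics/s4.png",I)
```

```text
(no output)
```

View pics/s4.png

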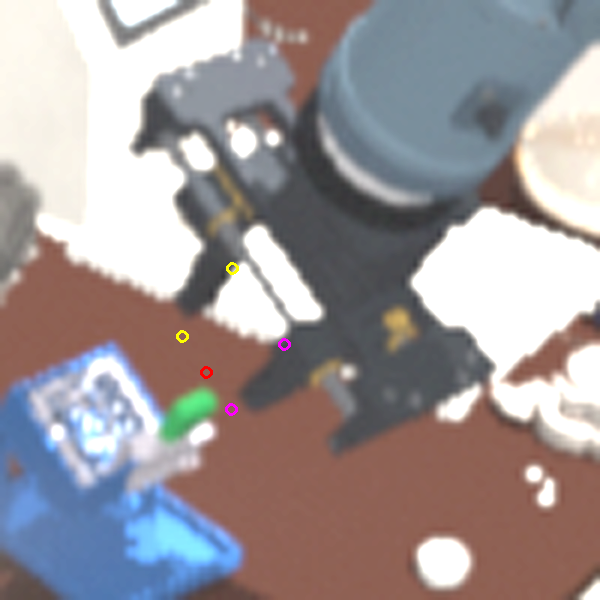

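```bash
python3 -m inch '{"translation":[[0,6,-0.5],[0,6,-0.5],[0,6,-0.5],[0,6,-0.5],[0,6,-0.5],[0,6,-0.5],[0,6,0],[0,5,0],[0,4,0],[0,0,0]],"turn":[[0,0,0],[0,0,0],[0,0,0],[0,0,0],[0,0,0],[0,0,0],[0,0,0],[0,0,0],[0,0,0],[0,0,0]],"grip":[0,0,0,0,0,0,0,0,0,0]}'
python3 - <<'E'
from h import *
st()
R=np.c_[-yb,-zb,xb]; g=.518*xb+.0525*yb-.154*zb
plan(g-.019*zb,R,10)
for n,u,v in(("scene",330,110),("top",350,130)):
    f=grab(n);I=cv2.resize(f["img"][v:v+90,u:u+90],None,fx=6,fy=6,interpolation=cv2.INTER_CUBIC)
    cv2.imwrite(f"pics/g5{n}.png",cv2.convertScaleAbs(I,alpha=1.8,beta=30))
E
```

```text
time: 4.75
tool_pos: [0.5336, -0.0653, 0.1082]
tool_rot: [[-0.219, 0.487, 0.846], [-0.976, -0.109, -0.19], [-0.001, -0.867, 0.499]]
ft_force: [-0.2, 0.2, 0.3]
finger_gap: 0.0442
t 4.75 p [ 0.5336 -0.0653  0.1082] q [  14.6   22.3  -19.8  134.1  108.1   15.4 -119.5] F [-0.2  0.2  0.3] gap 0.0442
R [[-0.219, 0.487, 0.846], [-0.976, -0.109, -0.19], [-0.001, -0.867, 0.499]]
dist mm [ 0.1 -0.1  1. ] rot deg [ 0.1 -0.1  0. ] /row deg 0.01 mm 0.1
tool-frame shift total [ 0.1 -0.8  0.6]
turn/row [0.0001, -0.0001, 0.0]
```

View pics/g5scene.png

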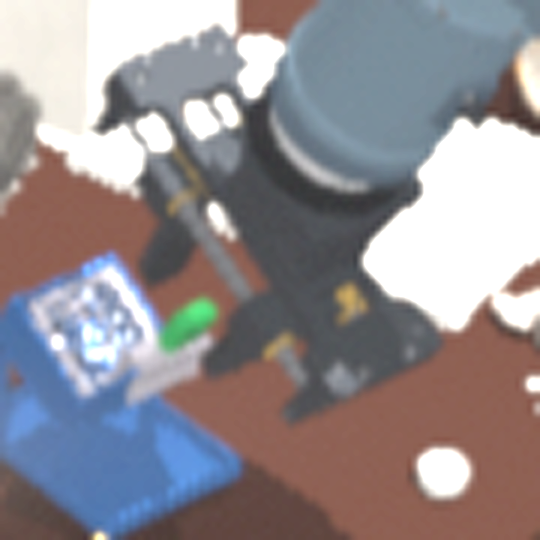

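View pics/g5top.png

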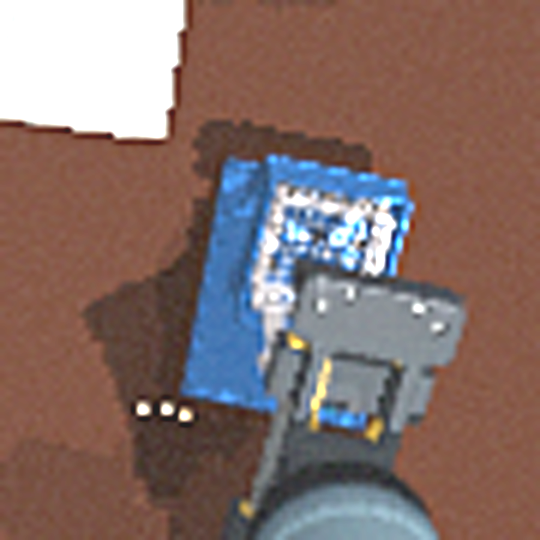

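```bash
python3 -m inch '{"translation":[[0,0,0],[0,0,0],[0,0,0],[0,0,0],[0,0,0],[0,0,0],[0,0,0],[0,0,0],[0,0,0],[0,0,0]],"turn":[[0,0,0],[0,0,0],[0,0,0],[0,0,0],[0,0,0],[0,0,0],[0,0,0],[0,0,0],[0,0,0],[0,0,0]],"grip":[-0.3,-0.45,-0.55,-0.6,-0.65,-0.7,-0.75,-0.8,-1,-1]}'
python3 - <<'E'
from h import *
st()
for n,u,v in(("scene",330,110),):
    f=grab(n);I=cv2.resize(f["img"][v:v+90,u:u+90],None,fx=6,fy=6,interpolation=cv2.INTER_CUBIC)
    cv2.imwrite(f"pics/g6{n}.png",cv2.convertScaleAbs(I,alpha=1.8,beta=30))
E
```

```text
time: 5.85
tool_pos: [0.5333, -0.0652, 0.1084]
tool_rot: [[-0.219, 0.487, 0.846], [-0.976, -0.109, -0.19], [-0.001, -0.867, 0.499]]
ft_force: [-2.5, 1.0, -0.6]
finger_gap: 0.0114
t 5.85 p [ 0.5333 -0.0652  0.1084] q [  14.6   22.3  -19.8  134.2  108.1   15.3 -119.5] F [-2.5  1.  -0.6] gap 0.0114
R [[-0.219, 0.487, 0.846], [-0.976, -0.109, -0.19], [-0.001, -0.867, 0.499]]
```

View pics/g6scene.png

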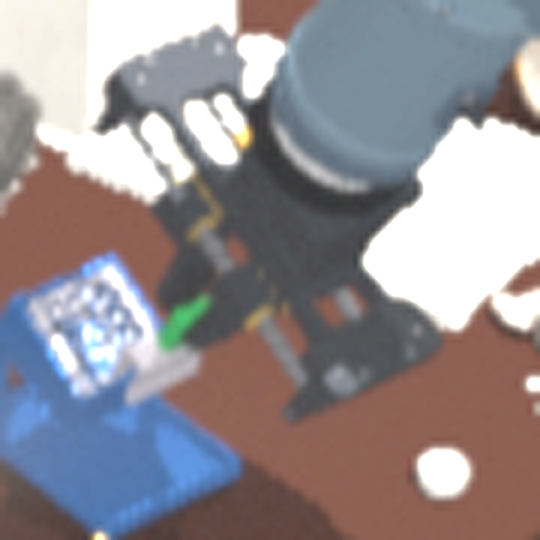

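```bash
python3 -m inch '{"translation":[[0,-3,0],[0,-6,0],[0,-6,0],[0,-6,0],[0,-6,0],[0,-6,0],[0,-6,0],[0,-6,0],[0,-5,0],[0,-1,0]],"turn":[[0,0,0],[0,0,0],[0,0,0],[0,0,0],[0,0,0],[0,0,0],[0,0,0],[0,0,0],[0,0,0],[0,0,0]],"grip":[-1,-1,-1,-1,-1,-1,-1,-1,-1,-1]}'
python3 - <<'E'
from h import *
st()
for n,u,v in(("scene",330,110),):
    f=grab(n);I=cv2.resize(f["img"][v:v+90,u:u+90],None,fx=6,fy=6,interpolation=cv2.INTER_CUBIC)
    cv2.imwrite(f"pics/g7{n}.png",cv2.convertScaleAbs(I,alpha=1.8,beta=30))
E
```

```text
time: 6.9
tool_pos: [0.5089, -0.0598, 0.1534]
tool_rot: [[-0.22, 0.488, 0.845], [-0.976, -0.109, -0.19], [-0.0, -0.866, 0.5]]
ft_force: [-0.1, 0.3, -1.7]
finger_gap: 0.0114
t 6.9 p [ 0.5089 -0.0598  0.1534] q [ 12.8  13.6 -18.4 136.1  82.2  12.6 -95.5] F [-0.1  0.3 -1.7] gap 0.0114
R [[-0.22, 0.488, 0.845], [-0.976, -0.109, -0.19], [-0.0, -0.866, 0.5]]
```

View pics/g7scene.png

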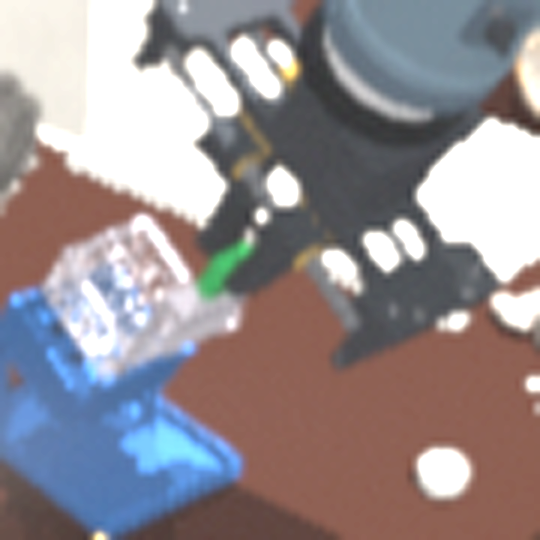

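```bash
python3 -m inch '{"translation":[[0,-4,0],[0,-4,0],[0,-4,1],[0,-4,2],[0,-4.3,2.5],[0,-6,3.5],[0,-8,4.6],[0,-8,4.6],[0,-8,4.6],[0,-8,4.6]],"turn":[[0,0,0],[0,0,0],[0,0,0],[0,0,0],[0,0,0],[0,0,0],[0,0,0],[0,0,0],[0,0,0],[0,0,0]],"grip":[-1,-1,-1,-1,-1,-1,-1,-1,-1,-1]}'
python3 - <<'E'
from h import *
st()
Rh=np.c_[-ty,-kz,tx]
plan([.46,.02,.30],Rh,10)
for n,u,v in(("scene",330,80),):
    f=grab(n);I=cv2.resize(f["img"][v:v+110,u:u+90],None,fx=5,fy=5,interpolation=cv2.INTER_CUBIC)
    cv2.imwrite(f"pics/g8{n}.png",cv2.convertScaleAbs(I,alpha=1.8,beta=30))
E
```

```text
time: 7.95
tool_pos: [0.5032, -0.0588, 0.2169]
tool_rot: [[-0.22, 0.486, 0.846], [-0.976, -0.11, -0.191], [-0.0, -0.867, 0.499]]
ft_force: [-0.9, 0.2, -1.6]
finger_gap: 0.0112
t 7.95 p [ 0.5032 -0.0588  0.2169] q [ 24.1   5.5 -29.2 133.   40.5  17.2 -53.4] F [-0.9  0.2 -1.6] gap 0.0112
R [[-0.22, 0.486, 0.846], [-0.976, -0.11, -0.191], [-0.0, -0.867, 0.499]]
dist mm [-43.2  78.8  83.1] rot deg [-29.9  -3.6   1. ] /row deg 3.01 mm 12.2
tool-frame shift total [ -67.4 -101.7  -10.2]
turn/row [-0.0522, -0.0063, 0.0017]
trans [[-6.7, -10.2, -1.0], [-6.8, -10.1, -1.5], [-6.8, -10.0, -2.0], [-6.8, -9.9, -2.5], [-6.9, -9.7, -2.9], [-6.9, -9.5, -3.4], [-6.9, -9.3, -3.8], [-7.0, -9.1, -4.3], [-7.0, -8.9, -4.7], [-7.1, -8.6, -5.1]]
```

View pics/g8scene.png

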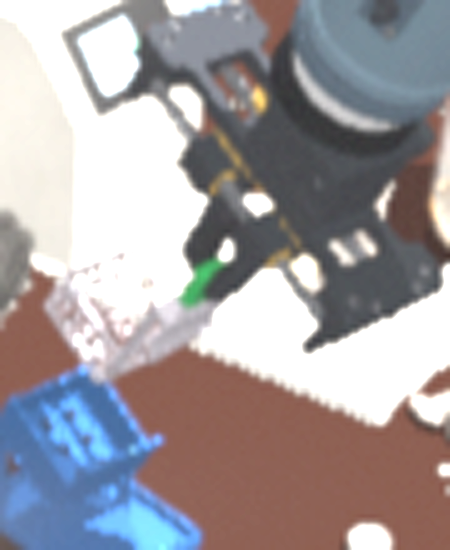

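```bash
python3 -m inch '{"translation":[[-7,-10,-1],[-7,-10,-1],[-7,-10,-2],[-7,-10,-2],[-7,-10,-3],[-7,-10,-3],[-7,-9,-4],[-7,-9,-4],[-7,-9,-5],[-7,-9,-5]],"turn":[[-0.052,-0.006,0.002],[-0.052,-0.006,0.002],[-0.052,-0.006,0.002],[-0.052,-0.006,0.002],[-0.052,-0.006,0.002],[-0.052,-0.006,0.002],[-0.052,-0.006,0.002],[-0.052,-0.006,0.002],[-0.052,-0.006,0.002],[-0.052,-0.006,0.002]],"grip":[-1,-1,-1,-1,-1,-1,-1,-1,-1,-1]}'
python3 - <<'E'
from h import *
st()
for n in("scene","top"):
    f=grab(n);C=cloud(f);hsv=cv2.cvtColor(f["img"],cv2.COLOR_BGR2HSV)
    m=(hsv[...,0]>98)&(hsv[...,0]<115)&(hsv[...,1]>150)&(C[...,1]>.38)&(C[...,1]<.6)&(C[...,2]<.05)
    P=C[m]; print(n,len(P),cv2.minEnclosingCircle(P[:,:2].astype(np.float32)*1000),np.round(np.percentile(P,[1,99],axis=0),3).tolist())
Rh=np.c_[-ty,-kz,tx]
H=T0+tx*(-.053)+ty*.050+kz*.12; print("H",H)
plan(H-.001*tx+kz*.14,Rh,10)
E
```

```text
time: 9.0
tool_pos: [0.4611, 0.0204, 0.3012]
tool_rot: [[-0.159, 0.001, 0.987], [-0.987, 0.002, -0.159], [-0.002, -1.0, 0.001]]
ft_force: [0.6, -0.1, -2.3]
finger_gap: 0.0115
t 9.0 p [0.4611 0.0204 0.3012] q [ 26.7  10.  -38.7 107.9   6.8  64.3 -23.6] F [ 0.6 -0.1 -2.3] gap 0.0115
R [[-0.159, 0.001, 0.987], [-0.987, 0.002, -0.159], [-0.002, -1.0, 0.001]]
scene 1217 ((546.021240234375, 500.89752197265625), 68.74087524414062) [[0.483, 0.442, 0.001], [0.589, 0.561, 0.022]]
top 780 ((548.9661254882812, 502.152099609375), 70.00684356689453) [[0.485, 0.441, 0.003], [0.612, 0.56, 0.025]]
H [0.54600445 0.31969875 0.12      ]
dist mm [ 82.3 298.6 -41.6] rot deg [-0.2 -0.1 -0.2] /row deg 0.03 mm 31.3
tool-frame shift total [-307.7   43.    33.8]
turn/row [-0.0004, -0.0001, -0.0004]
```

```bash
python3 -m inch '{"translation":[[-15,0,3],[-32,2,4],[-38,5,4],[-38,5,4],[-38,5,4],[-38,5,4],[-38,5,4],[-38,5,4],[-25,3,3],[-8,1,0]],"turn":[[0,0,0],[0,0,0],[0,0,0],[0,0,0],[0,0,0],[0,0,0],[0,0,0],[0,0,0],[0,0,0],[0,0,0]],"grip":[-1,-1,-1,-1,-1,-1,-1,-1,-1,-1]}'
python3 - <<'E'
from h import *
st()
Rh=np.c_[-ty,-kz,tx]
H=T0+tx*(-.053)+ty*.050+kz*.12
plan(H-.001*tx+kz*.13,Rh,10)
for n,u,v in(("scene",210,100),("top",240,110)):
    f=grab(n);I=cv2.resize(f["img"][v:v+140,u:u+140],None,fx=4.2,fy=4.2,interpolation=cv2.INTER_CUBIC)
    cv2.imwrite(f"pics/h1{n}.png",cv2.convertScaleAbs(I,alpha=1.4,beta=10))
E
```

```text
time: 10.1
tool_pos: [0.5433, 0.3222, 0.265]
tool_rot: [[-0.156, 0.003, 0.988], [-0.988, 0.004, -0.156], [-0.004, -1.0, 0.003]]
ft_force: [0.4, 0.3, -1.3]
finger_gap: 0.0114
t 10.1 p [0.5433 0.3222 0.265 ] q [ -7.6  31.7 -40.1  86.7  21.2  69.1 -59.9] F [ 0.4  0.3 -1.3] gap 0.0114
R [[-0.156, 0.003, 0.988], [-0.988, 0.004, -0.156], [-0.004, -1.0, 0.003]]
dist mm [  1.8  -2.4 -15. ] rot deg [-0.1  0.1 -0.3] /row deg 0.03 mm 1.5
tool-frame shift total [ 2.1 15.   2.1]
turn/row [-0.0003, 0.0001, -0.0004]
```

View pics/h1scene.png

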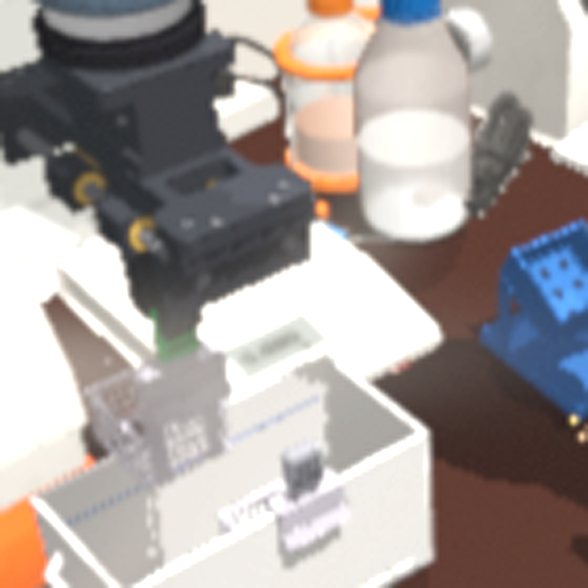

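View pics/h1top.png

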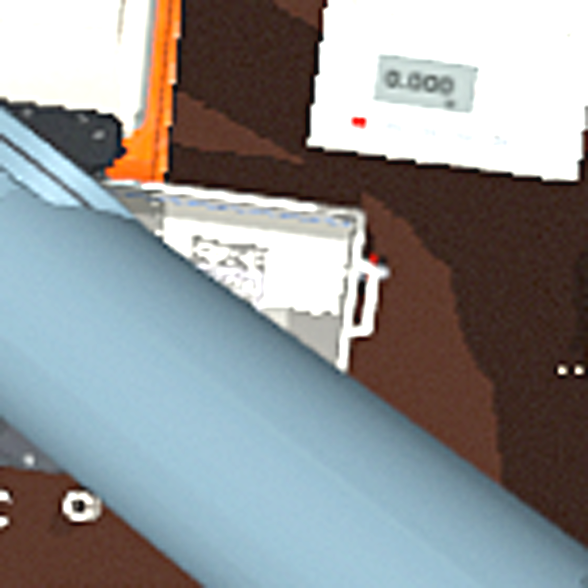

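Run:
```python
from h import *
s=r.sense(); p=np.array(s["tool_pos"]); R=np.array(s["tool_rot"])
f=grab("scene");C=cloud(f);L=(C-p)@R*1000
hsv=cv2.cvtColor(f["img"],cv2.COLOR_BGR2HSV)
m=(abs(L[...,0])<40)&(L[...,1]>-10)&(L[...,1]<95)&(L[...,2]>-18)&(L[...,2]<14)
g=(hsv[...,0]>45)&(hsv[...,0]<80)&(hsv[...,1]>70)&m
print("green",g.sum(),np.round(np.percentile(L[g],[2,50,98],axis=0),1).tolist() if g.sum() else "")
for a in range(-5,95,5):
    q=L[m&(L[...,1]>=a)&(L[...,1]<a+5)]
    if len(q)>3: print(a,len(q),"X",np.round(np.percentile(q[:,0],[3,97]),1),"Z",np.round(np.percentile(q[:,2],[5,50,95]),1))
```

```text
green 0 
-5 12 X [-7.  11.3] Z [-5.4 -3.9 -2.1]
0 55 X [-17.2  23.3] Z [-6.  -0.6  8.5]
5 60 X [-19.8  23.9] Z [-6.9 -4.5  9.1]
10 35 X [-19.9  23.5] Z [-6.7 -5.2  6.7]
15 44 X [-20.   24.6] Z [-6.8 -5.4  7.7]
20 47 X [-19.   23.7] Z [-8.2 -5.4  7.9]
25 54 X [-19.3  23.3] Z [-10.1  -7.9   6.4]
30 22 X [-19.5  23. ] Z [-10.4  -8.3   7.7]
35 4 X [-20.2 -16.9] Z [5.5 7.2 7.7]
40 6 X [-19.  -14.2] Z [6.2 6.8 7.9]
45 13 X [-23.8  20.8] Z [6.4 7.3 9.8]
50 38 X [-23.3  27.9] Z [ 6.1  8.1 10.6]
55 23 X [-21.8  29.3] Z [ 6.   8.  11.6]
60 23 X [-21.2  27.6] Z [ 6.7  7.8 10. ]
65 25 X [-23.1  29. ] Z [ 6.3  7.4 10.7]
70 23 X [-23.   23.8] Z [ 5.9  7.9 10.7]
75 24 X [-23.4  28.4] Z [ 6.   7.9 10.6]
80 33 X [-22.5  29.2] Z [ 6.   7.9 10.8]
```

```bash
python3 -m inch '{"translation":[[0,4,0.4],[0,10,0.4],[0,14,0.4],[0,14,0.4],[0,14,0],[0,14,0],[0,14,0],[0,11,0],[0,5,0],[0,0,0]],"turn":[[-0.001,0,-0.002],[-0.001,0,-0.002],[-0.001,0,0],[0,0,0],[0,0,0],[0,0,0],[0,0,0],[0,0,0],[0,0,0],[0,0,0]],"grip":[-1,-1,-1,-1,-1,-1,-1,-1,-1,-1]}'
python3 - <<'E'
from h import *
st()
Rh=np.c_[-ty,-kz,tx]
H=T0+tx*(-.0535)+ty*.052+kz*.12
plan(H-.001*tx+kz*.008,Rh,10)
f=grab("scene");u,v=210,140;I=cv2.resize(f["img"][v:v+120,u:u+120],None,fx=5,fy=5,interpolation=cv2.INTER_CUBIC)
cv2.imwrite("pics/h2.png",cv2.convertScaleAbs(I,alpha=1.1,beta=0))
C=cloud(f); P=C.reshape(-1,3)-T0; l=np.c_[P@tx,P@ty,P[:,2]]*1000
m=(abs(l[:,0]+55)<14)&(l[:,1]>20)&(l[:,1]<80)&(l[:,2]>20)&(l[:,2]<175)
q=l[m]
for a in range(20,175,8):
    k=q[(q[:,2]>=a)&(q[:,2]<a+8)]
    if len(k)>4: print(a,len(k),"x",np.round(np.percentile(k[:,0],[5,25,50,75,95]),1),"y",np.round(np.percentile(k[:,1],[3,97]),1))
E
```

```text
time: 11.25
tool_pos: [0.5451, 0.3195, 0.1658]
tool_rot: [[-0.158, -0.001, 0.987], [-0.987, -0.0, -0.158], [0.001, -1.0, -0.001]]
ft_force: [-0.9, 0.2, -1.2]
finger_gap: 0.0114
t 11.25 p [0.5451 0.3195 0.1658] q [ -9.   37.4 -37.5  91.9  25.4  59.5 -63. ] F [-0.9  0.2 -1.2] gap 0.0114
R [[-0.158, -0.001, 0.987], [-0.987, -0.0, -0.158], [0.001, -1.0, -0.001]]
dist mm [ -0.2   2.4 -37.8] rot deg [ 0.1 -0.1  0. ] /row deg 0.01 mm 3.8
tool-frame shift total [-2.4 37.8 -0.6]
turn/row [0.0001, -0.0001, 0.0001]
20 60 x [-57.1 -55.3 -54.2 -53.4 -52.5] y [22.7 77.8]
28 36 x [-55.5 -54.4 -54.1 -53.2 -52. ] y [22.3 78.5]
36 47 x [-55.4 -54.7 -54.  -53.6 -52.4] y [23.8 77.4]
44 47 x [-55.9 -55.  -54.1 -53.4 -52.6] y [22.4 78.3]
52 47 x [-55.6 -54.7 -53.7 -53.1 -52.7] y [22.1 76.9]
60 50 x [-55.7 -54.9 -54.1 -53.4 -52.2] y [22.2 78.1]
68 46 x [-55.7 -54.6 -53.9 -53.4 -52.2] y [22.3 78. ]
76 48 x [-55.6 -54.7 -53.9 -53.5 -52.8] y [24.2 78.4]
84 46 x [-55.6 -54.8 -54.1 -53.5 -52.3] y [23.2 77.6]
92 53 x [-55.7 -54.8 -54.  -53.3 -52.1] y [21.4 78.2]
100 52 x [-55.5 -54.5 -54.2 -53.4 -52.6] y [23.5 77.3]
108 52 x [-55.3 -54.5 -54.1 -53.  -52.2] y [22.8 76.9]
116 57 x [-54.9 -54.2 -53.6 -52.7 -49.7] y [22.6 78.2]
124 10 x [-58.7 -47.8 -47.2 -46.2 -44.7] y [46.4 69. ]
132 50 x [-65.  -63.3 -62.3 -61.5 -47.4] y [25.8 69.2]
140 65 x [-61.6 -60.4 -59.4 -58.6 -46.5] y [27.2 69. ]
148 44 x [-60.3 -59.7 -59.  -58.5 -49.1] y [25.1 68.4]
156 95 x [-60.5 -58.8 -55.7 -51.8 -46. ] y [25.4 69.1]
164 16 x [-59.3 -58.  -57.4 -56.7 -55.9] y [38.3 60.3]
172 9 x [-59.4 -58.1 -57.7 -57.3 -54.1] y [39.6 58.9]
```

View pics/h2.png

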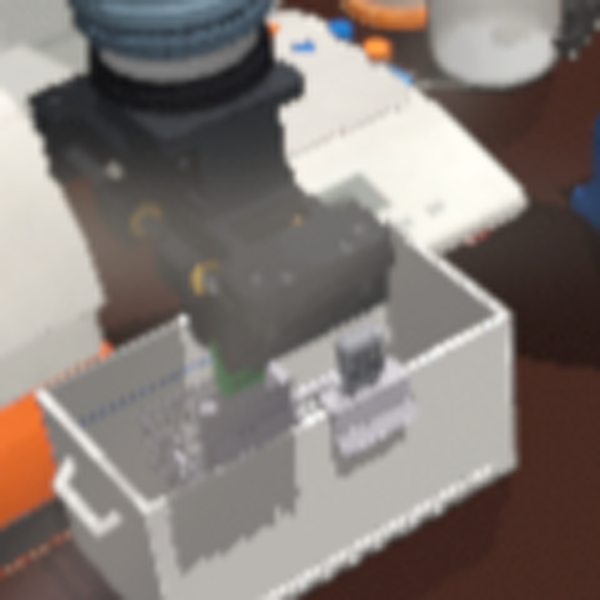

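```bash
python3 -m inch '{"translation":[[-0.8,3,-0.3],[-0.8,5,-0.3],[-0.8,6,0],[0,6,0],[0,5,0],[0,4,0],[0,3,0],[0,2,0],[0,1,0],[0,0,0]],"turn":[[0,0,0],[0,0,0],[0,0,0],[0,0,0],[0,0,0],[0,0,0],[0,0,0],[0,0,0],[0,0,0],[0,0,0]],"grip":[-1,-1,-1,-1,-1,-1,-1,-1,-1,-1]}'
python3 - <<'E'
from h import *
st()
f=grab("scene");u,v=210,140;I=cv2.resize(f["img"][v:v+120,u:u+120],None,fx=5,fy=5,interpolation=cv2.INTER_CUBIC)
cv2.imwrite("pics/h3.png",cv2.convertScaleAbs(I,alpha=1.1,beta=0))
E
```

```text
time: 12.3
tool_pos: [0.5452, 0.3221, 0.1316]
tool_rot: [[-0.158, -0.0, 0.987], [-0.987, 0.0, -0.158], [-0.0, -1.0, -0.0]]
ft_force: [0.0, -0.1, -0.6]
finger_gap: 0.0115
t 12.3 p [0.5452 0.3221 0.1316] q [ -9.9  39.8 -36.3  93.1  27.1  56.3 -64.4] F [ 0.  -0.1 -0.6] gap 0.0115
R [[-0.158, -0.0, 0.987], [-0.987, 0.0, -0.158], [-0.0, -1.0, -0.0]]
```

View pics/h3.png

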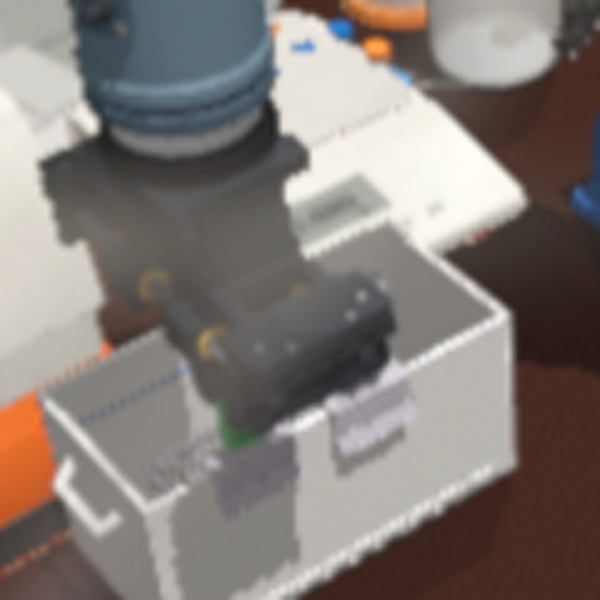

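```bash
python3 -m inch '{"translation":[[0,0.5,0],[0,0.5,0],[0,0.5,0],[0,0.5,0],[0,0.5,0],[0,0.5,0],[0,0,0],[0,0,0],[0,0,0],[0,0,0]],"turn":[[0,0,0],[0,0,0],[0,0,0],[0,0,0],[0,0,0],[0,0,0],[0,0,0],[0,0,0],[0,0,0],[0,0,0]],"grip":[-1,-1,-1,-1,-1,-1,-1,-1,-1,-1]}'
```

```text
time: 13.35
tool_pos: [0.5456, 0.3227, 0.1302]
tool_rot: [[-0.158, 0.001, 0.987], [-0.987, 0.001, -0.158], [-0.001, -1.0, 0.001]]
ft_force: [-1.3, -1.3, 9.1]
finger_gap: 0.0112
```

```bash
python3 -m inch '{"translation":[[0,-1,0],[0,-0.5,0],[0,0,0],[0,0,0],[0,0,0],[0,0,0],[0,0,0],[0,0,0],[0,0,0],[0,0,0]],"turn":[[0,0,0],[0,0,0],[0,0,0],[0,0,0],[0,0,0],[0,0,0],[0,0,0],[0,0,0],[0,0,0],[0,0,0]],"grip":[-1,-1,-0.7,-0.65,-0.6,-0.5,-0.4,-0.3,-0.3,-0.3]}';  python3 -m inch '{"translation":[[0,-2,0],[0,-5,0],[0,-10,0],[0,-15,0],[0,-20,0],[0,-20,0],[0,-20,0],[0,-20,0],[0,-10,0],[0,-4,0]],"turn":[[0,0,0],[0,0,0],[0,0,0],[0,0,0],[0,0,0],[0,0,0],[0,0,0],[0,0,0],[0,0,0],[0,0,0]],"grip":[-0.3,-0.3,-0.3,-0.3,-0.3,-0.3,-0.3,-0.3,-0.3,-0.3]}'
python3 - <<'E'
from h import *
st()
f=grab("scene");u,v=210,140;I=cv2.resize(f["img"][v:v+120,u:u+120],None,fx=5,fy=5,interpolation=cv2.INTER_CUBIC)
cv2.imwrite("pics/h4.png",cv2.convertScaleAbs(I,alpha=1.1,beta=0))
C=cloud(f); P=C.reshape(-1,3)-T0; l=np.c_[P@tx,P@ty,P[:,2]]*1000
hsv=cv2.cvtColor(f["img"],cv2.COLOR_BGR2HSV).reshape(-1,3)
g=(hsv[:,0]>45)&(hsv[:,0]<80)&(hsv[:,1]>120)&(abs(l[:,0]+54)<30)&(abs(l[:,1])<100)&(l[:,2]>115)
print("green",g.sum(),np.round(np.percentile(l[g],[3,50,97],axis=0),1).tolist())
for nm,a,b in(("green",20,80),("grey",-50,15)):
    for z0,z1 in((86,95),(96,102),(103,110),(110,118),(118,124)):
        k=l[(abs(l[:,0]+58)<14)&(l[:,1]>a)&(l[:,1]<b)&(l[:,2]>z0)&(l[:,2]<z1)&(l[:,0]<-57)]
        if len(k)>4: print(nm,z0,len(k),np.round(np.percentile(k[:,0],[10,50,90]),1),np.round(np.percentile(k[:,1],[3,97]),1))
E
```

```text
time: 14.35
tool_pos: [0.5452, 0.3222, 0.1302]
tool_rot: [[-0.158, -0.0, 0.987], [-0.987, 0.0, -0.158], [-0.0, -1.0, -0.0]]
ft_force: [0.6, 0.1, -0.3]
finger_gap: 0.0312
time: 15.35
tool_pos: [0.5457, 0.3226, 0.2581]
tool_rot: [[-0.158, 0.002, 0.987], [-0.987, 0.002, -0.158], [-0.002, -1.0, 0.002]]
ft_force: [-0.3, -0.3, -0.1]
finger_gap: 0.0309
t 15.35 p [0.5457 0.3226 0.2581] q [ -7.8  32.3 -39.8  86.6  21.6  68.8 -60.2] F [-0.3 -0.3 -0.1] gap 0.0309
R [[-0.158, 0.002, 0.987], [-0.987, 0.002, -0.158], [-0.002, -1.0, 0.002]]
green 7 [[-58.5, 42.4, 155.6], [-57.3, 45.5, 158.3], [-56.5, 50.4, 160.1]]
green 96 20 [-65.3 -64.3 -63.4] [28.  70.2]
green 103 54 [-64.  -61.7 -59.7] [28.  71.6]
green 110 43 [-61.7 -60.6 -58.6] [29.5 71.1]
green 118 30 [-61.3 -59.9 -58.9] [28.3 68.4]
grey 96 22 [-65.6 -64.4 -62.6] [-38.9   2.5]
grey 103 44 [-64.1 -61.7 -59.7] [-38.5   2.4]
grey 110 40 [-61.2 -60.1 -58.7] [-38.9   2.8]
grey 118 28 [-61.3 -60.  -58.2] [-40.3   1.9]
```

View pics/h4.png

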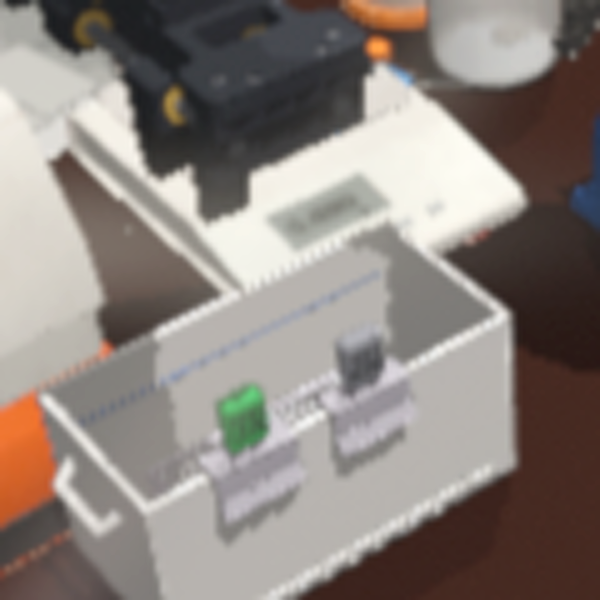

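Run:
```python
from h import *
s=r.sense(); R0=np.array(s["tool_rot"])
Rj=np.c_[tx*-1,-kz,-ty]; print(np.linalg.det(Rj))
plan([.436,.350,.20],Rj,20)
for n in("top","scene"):
    f=grab(n);C=cloud(f)
    k=C[(abs(C[...,0]-.436)<.03)&(abs(C[...,1]-.35)<.03)&(C[...,2]>.036)&(C[...,2]<.06)]
    print(n,len(k), cv2.minEnclosingCircle(k[:,:2].astype(np.float32)*1000) if len(k) else "",np.round(k.mean(0),4) if len(k) else "")
```

```text
1.0000000000000002
dist mm [-109.5   27.6  -57.6] rot deg [ 0.  89.9 -0.1] /row deg 4.50 mm 6.3
tool-frame shift total [  -9.8   57.5 -112.6]
turn/row [0.0, 0.0785, -0.0001]
trans [[-0.5, 2.9, -5.6], [-0.0, 2.9, -5.7], [0.4, 2.9, -5.6], [0.8, 2.9, -5.6], [1.3, 2.9, -5.5], [1.7, 2.9, -5.4], [2.1, 2.9, -5.2], [2.5, 2.9, -5.1], [2.9, 2.9, -4.8], [3.3, 2.9, -4.6], [3.6, 2.9, -4.3], [4.0, 2.9, -4.0], [4.3, 2.9, -3.7], [4.5, 2.9, -3.4], [4.8, 2.9, -3.0], [5.0, 2.9, -2.6], [5.2, 2.9, -2.2], [5.4, 2.9, -1.8], [5.5, 2.9, -1.4], [5.6, 2.9, -0.9]]
top 23 ((434.8249816894531, 350.0287170410156), 9.556330680847168) [0.4347 0.3498 0.0449]
scene 55 ((434.94244384765625, 349.01446533203125), 9.833638191223145) [0.4359 0.3496 0.0437]
```

```bash
python3 -m inch '{"translation":[[-1,0,-11],[1,0,-11],[3,0,-11],[5,0,-10],[6,0,-9],[8,0,-8],[9,0,-7],[10,0,-6],[10,0,-4],[11,0,-3]],"turn":[[0,0.148,0],[0,0.148,0],[0,0.148,0],[0,0.148,0],[0,0.148,0],[0,0.148,0],[0,0.148,0],[0,0.148,0],[0,0.148,0],[0,0.148,0]],"grip":[0,0,0,0,0,0,0,0,0,0]}';python3 - <<'E'
from h import *
st()
Rj=np.c_[tx*-1,-kz,-ty]
plan([.435,.3495,.11],Rj,10)
E
```

```text
time: 16.5
tool_pos: [0.434, 0.3406, 0.2551]
tool_rot: [[-0.997, -0.002, -0.074], [0.074, -0.001, -0.997], [0.002, -1.0, 0.001]]
ft_force: [0.6, 0.5, -0.7]
finger_gap: 0.0442
t 16.5 p [0.434  0.3406 0.2551] q [ -23.1   20.9  -25.1   99.7    9.9   61.7 -145.7] F [ 0.6  0.5 -0.7] gap 0.0442
R [[-0.997, -0.002, -0.074], [0.074, -0.001, -0.997], [0.002, -1.0, 0.001]]
dist mm [   1.     8.9 -145.1] rot deg [-0.1  4.8  0.1] /row deg 0.48 mm 14.5
tool-frame shift total [ -0.6 145.1  -9.1]
turn/row [-0.0001, 0.0083, 0.0002]
trans [[-0.1, 14.5, -0.9], [-0.1, 14.5, -0.9], [-0.0, 14.5, -0.9], [-0.0, 14.5, -0.9], [-0.0, 14.5, -0.9], [-0.0, 14.5, -0.9], [-0.0, 14.5, -0.9], [0.0, 14.5, -0.9], [0.0, 14.5, -0.9], [0.0, 14.5, -0.9]]
```

```bash
python3 -m inch '{"translation":[[0,8,-1],[0,16,-1],[0,20,-1],[0,22,-1],[0,22,-1],[0,22,-1],[0,20,-1],[0,12,-1],[0,6,-1],[0,0,0]],"turn":[[0,0,0],[0,0,0],[0,0,0],[0,0,0],[0,0,0],[0,0,0],[0,0,0],[0,0,0],[0,0,0],[0,0,0]],"grip":[0,0,0,0,0,0,0,0,0,0]}';python3 - <<'E'
from h import *
st()
Rj=np.c_[tx*-1,-kz,-ty]
plan([.435,.3495,.025],Rj,10)
f=grab("scene");u,v=220,200;I=cv2.resize(f["img"][v:v+120,u:u+120],None,fx=5,fy=5,interpolation=cv2.INTER_CUBIC)
cv2.imwrite("pics/k1.png",cv2.convertScaleAbs(I,alpha=1.5,beta=20))
E
```

```text
time: 17.5
tool_pos: [0.4352, 0.35, 0.1074]
tool_rot: [[-0.998, -0.001, -0.067], [0.067, -0.0, -0.998], [0.001, -1.0, 0.001]]
ft_force: [0.4, 0.6, -0.4]
finger_gap: 0.0444
t 17.5 p [0.4352 0.35   0.1074] q [ -26.7   32.1  -22.   105.9   16.3   45.1 -151. ] F [ 0.4  0.6 -0.4] gap 0.0444
R [[-0.998, -0.001, -0.067], [0.067, -0.0, -0.998], [0.001, -1.0, 0.001]]
dist mm [ -0.2  -0.5 -82.4] rot deg [-0.   5.2  0.1] /row deg 0.52 mm 8.2
tool-frame shift total [ 0.1 82.4  0.5]
turn/row [-0.0001, 0.0091, 0.0001]
trans [[0.0, 8.2, 0.0], [0.0, 8.2, 0.0], [0.0, 8.2, 0.0], [0.0, 8.2, 0.0], [0.0, 8.2, 0.0], [0.0, 8.2, 0.0], [0.0, 8.2, 0.0], [0.0, 8.2, 0.0], [0.0, 8.2, 0.1], [0.0, 8.2, 0.1]]
```

View pics/k1.png

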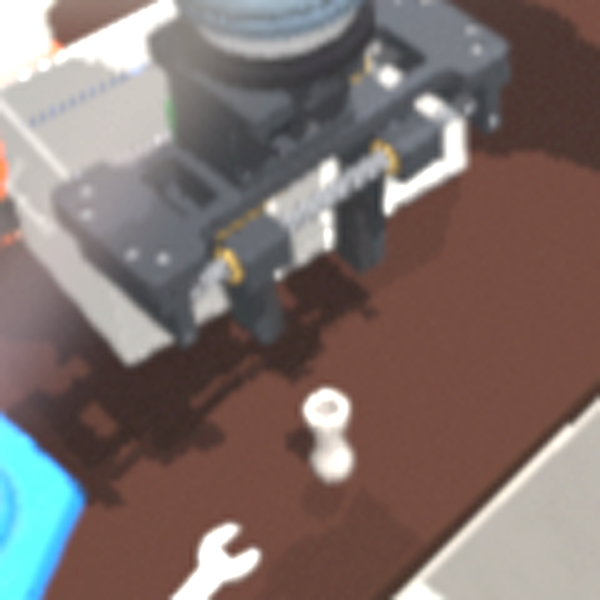

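```bash
python3 -m inch '{"translation":[[0,6,0],[0,11,0],[0,13,0],[0,13,0],[0,13,0],[0,12,0],[0,9,0],[0,4,0],[0,1,0],[0,0,0]],"turn":[[0,-0.03,0],[0,-0.03,0],[0,-0.03,0],[0,-0.03,0],[0,-0.03,0],[0,-0.03,0],[0,0,0],[0,0,0],[0,0,0],[0,0,0]],"grip":[0,0,0,0,0,0,0,0,0,0]}'; python3 -m inch '{"translation":[[0,0,0],[0,0,0],[0,0,0],[0,0,0],[0,0,0],[0,0,0],[0,0,0],[0,0,0],[0,0,0],[0,0,0]],"turn":[[0,0,0],[0,0,0],[0,0,0],[0,0,0],[0,0,0],[0,0,0],[0,0,0],[0,0,0],[0,0,0],[0,0,0]],"grip":[-0.3,-0.4,-0.5,-0.55,-0.6,-0.7,-0.8,-1,-1,-1]}'
python3 - <<'E'
from h import *
st()
f=grab("scene");u,v=220,200;I=cv2.resize(f["img"][v:v+120,u:u+120],None,fx=5,fy=5,interpolation=cv2.INTER_CUBIC)
cv2.imwrite("pics/k2.png",cv2.convertScaleAbs(I,alpha=1.5,beta=20))
E
```

```text
time: 18.55
tool_pos: [0.4356, 0.3504, 0.0263]
tool_rot: [[-0.994, 0.0, 0.112], [-0.112, 0.0, -0.994], [-0.0, -1.0, -0.0]]
ft_force: [0.1, -0.1, 1.0]
finger_gap: 0.0442
time: 19.55
tool_pos: [0.4354, 0.3502, 0.0262]
tool_rot: [[-0.994, -0.0, 0.112], [-0.112, 0.0, -0.994], [0.0, -1.0, -0.0]]
ft_force: [-0.1, -0.7, 0.2]
finger_gap: 0.0004
t 19.55 p [0.4354 0.3502 0.0262] q [ -27.4   39.7  -21.1  107.5   22.5   36.9 -145.9] F [-0.1 -0.7  0.2] gap 0.0004
R [[-0.994, -0.0, 0.112], [-0.112, 0.0, -0.994], [0.0, -1.0, -0.0]]
```

View pics/k2.png

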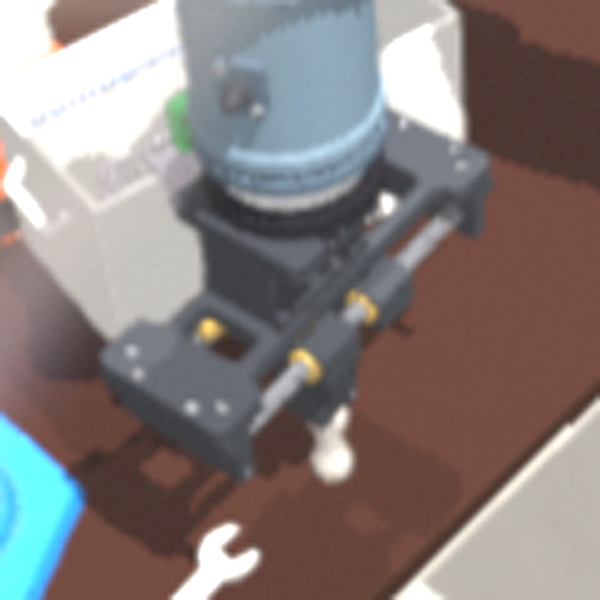

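Run:
```python
from h import *
s=r.sense(); p=np.array(s["tool_pos"])
for n,u,v in(("scene",220,200),("top",0,0)):
    f=grab(n); print(n,np.round((proj(f,np.array([p,p+[0,0,.02],[.435,.3495,.045],[.435,.3495,0]]))-[u,v])*(5 if u else 1),1).tolist())
    C=cloud(f)
    k=C[(abs(C[...,0]-.436)<.05)&(abs(C[...,1]-.35)<.04)&(C[...,2]>.004)&(C[...,2]<.07)]
    for a in range(4,70,6):
        q=k[(k[:,2]*1000>=a)&(k[:,2]*1000<a+6)]
        if len(q)>2: print(a,len(q),np.round(np.percentile(q[:,:2]*1000,[5,50,95],axis=0)).tolist())
f=grab("scene");u,v=265,260;I=cv2.resize(f["img"][v:v+50,u:u+50],None,fx=12,fy=12,interpolation=cv2.INTER_CUBIC)
cv2.imwrite("pics/k3.png",cv2.convertScaleAbs(I,alpha=1.8,beta=30))
```

```text
scene [[325.1, 433.3], [322.0, 407.5], [323.8, 408.5], [330.5, 465.4]]
4 39 [[397.0, 313.0], [429.0, 353.0], [463.0, 377.0]]
10 15 [[428.0, 344.0], [431.0, 354.0], [437.0, 357.0]]
16 14 [[429.0, 344.0], [432.0, 353.0], [438.0, 356.0]]
22 9 [[430.0, 349.0], [433.0, 353.0], [438.0, 354.0]]
28 3 [[430.0, 349.0], [432.0, 350.0], [433.0, 352.0]]
34 7 [[428.0, 351.0], [431.0, 357.0], [440.0, 357.0]]
40 9 [[427.0, 346.0], [428.0, 350.0], [432.0, 357.0]]
46 9 [[427.0, 341.0], [429.0, 347.0], [430.0, 355.0]]
52 14 [[426.0, 338.0], [428.0, 354.0], [440.0, 364.0]]
58 24 [[426.0, 341.0], [428.0, 358.0], [440.0, 365.0]]
64 26 [[425.0, 339.0], [429.0, 354.0], [438.0, 365.0]]
top [[259.7, 230.2], [258.7, 230.1], [259.0, 230.2], [261.2, 230.4]]
4 18 [[450.0, 312.0], [480.0, 328.0], [485.0, 359.0]]
```

View pics/k3.png

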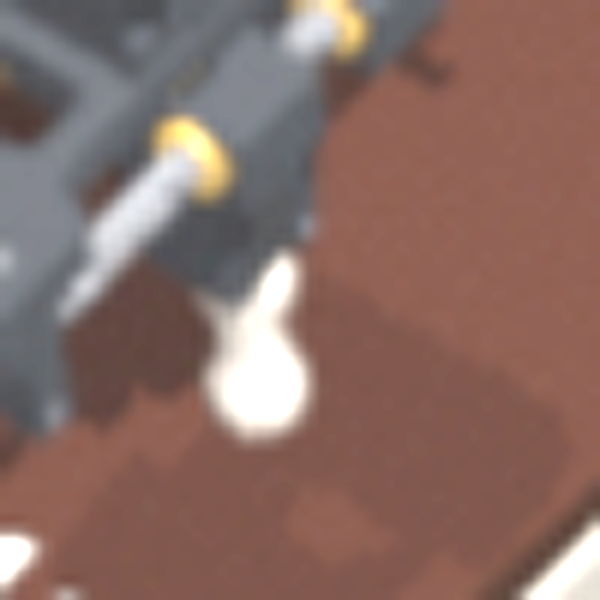

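```bash
python3 -m inch '{"translation":[[0,0,0],[0,0,0],[0,0,0],[0,-6,0],[0,-12,0],[0,-20,0],[0,-20,0],[0,-20,0],[0,-10,0],[0,0,0]],"turn":[[0,0,0],[0,0,0],[0,0,0],[0,0,0],[0,0,0],[0,0,0],[0,0,0],[0,0,0],[0,0,0],[0,0,0]],"grip":[0,0,0,0,0,0,0,0,0,0]}'
python3 - <<'E'
from h import *
st()
f=grab("scene");u,v=250,220;I=cv2.resize(f["img"][v:v+80,u:u+80],None,fx=7.5,fy=7.5,interpolation=cv2.INTER_CUBIC)
cv2.imwrite("pics/k4.png",cv2.convertScaleAbs(I,alpha=1.8,beta=30))
C=cloud(f)
k=C[(abs(C[...,0]-.436)<.04)&(abs(C[...,1]-.35)<.04)&(C[...,2]>.004)&(C[...,2]<.06)]
for a in range(4,60,6):
        q=k[(k[:,2]*1000>=a)&(k[:,2]*1000<a+6)]
        if len(q)>2: print(a,len(q),np.round(np.percentile(q[:,:2]*1000,[5,50,95],axis=0)).tolist())
E
```

```text
time: 20.75
tool_pos: [0.4364, 0.351, 0.116]
tool_rot: [[-0.994, 0.002, 0.112], [-0.112, 0.002, -0.994], [-0.003, -1.0, -0.002]]
ft_force: [1.0, -0.3, -0.4]
finger_gap: 0.0444
t 20.75 p [0.4364 0.351  0.116 ] q [ -24.5   31.8  -25.   105.6   18.    46.3 -142.2] F [ 1.  -0.3 -0.4] gap 0.0444
R [[-0.994, 0.002, 0.112], [-0.112, 0.002, -0.994], [-0.003, -1.0, -0.002]]
4 35 [[408.0, 323.0], [429.0, 352.0], [468.0, 384.0]]
10 17 [[427.0, 343.0], [431.0, 353.0], [437.0, 356.0]]
16 12 [[430.0, 344.0], [433.0, 351.0], [439.0, 355.0]]
22 7 [[431.0, 349.0], [433.0, 353.0], [437.0, 355.0]]
28 9 [[430.0, 342.0], [435.0, 348.0], [443.0, 353.0]]
34 12 [[428.0, 342.0], [436.0, 351.0], [443.0, 358.0]]
40 24 [[427.0, 343.0], [435.0, 351.0], [443.0, 357.0]]
46 21 [[428.0, 341.0], [436.0, 347.0], [444.0, 356.0]]
```

View pics/k4.png

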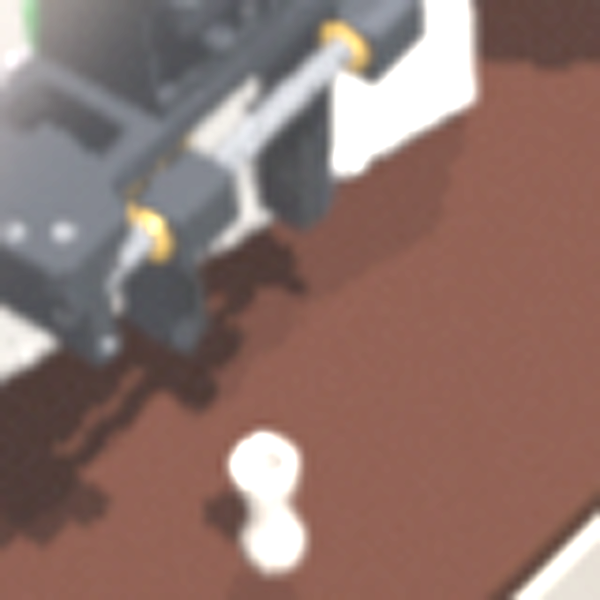

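Run:
```python
from h import *
f=grab("scene");C=cloud(f);s=r.sense(); p=np.array(s["tool_pos"]); R=np.array(s["tool_rot"])
L=(C-p)@R*1000
m=(abs(L[...,0])<13)&(abs(L[...,2])<50)&(L[...,1]>-60)&(L[...,1]<40)
q=L[m]
for a in range(-60,30,5):
    k=q[(q[:,1]>=a)&(q[:,1]<a+5)]
    if len(k)>1: print(a,len(k),np.round(np.percentile(k,[5,50,95],axis=0)[:,[0,2]]).tolist())
```

```text
-60 20 [[-4.0, -39.0], [7.0, 24.0], [9.0, 36.0]]
-55 34 [[-5.0, -38.0], [6.0, 23.0], [9.0, 33.0]]
-50 31 [[-8.0, -37.0], [5.0, 23.0], [8.0, 34.0]]
-45 36 [[-10.0, -37.0], [5.0, 22.0], [9.0, 34.0]]
-40 31 [[-10.0, -36.0], [5.0, 22.0], [9.0, 31.0]]
-35 31 [[-9.0, -36.0], [6.0, 22.0], [8.0, 34.0]]
-30 27 [[-10.0, -35.0], [3.0, 22.0], [8.0, 30.0]]
-25 2 [[0.0, 23.0], [3.0, 25.0], [5.0, 27.0]]
```

```bash
python3 -m inch '{"translation":[[0,5,0],[0,12,0],[0,18,0],[0,18,0],[0,18,0],[0,16,0],[0,11,0],[0,6,0],[0,2,0],[0,0,0]],"turn":[[0,0,0],[0,0,0],[0,0,0],[0,0,0],[0,0,0],[0,0,0],[0,0,0],[0,0,0],[0,0,0],[0,0,0]],"grip":[0,0,0,0,0,0,0,0,0,0]}'; python3 -m inch '{"translation":[[0,0,0],[0,0,0],[0,0,0],[0,0,0],[0,0,0],[0,0,0],[0,0,0],[0,0,0],[0,0,0],[0,0,0]],"turn":[[0,0,0],[0,0,0],[0,0,0],[0,0,0],[0,0,0],[0,0,0],[0,0,0],[0,0,0],[0,0,0],[0,0,0]],"grip":[-0.3,-0.4,-0.5,-0.55,-0.6,-0.7,-0.8,-1,-1,-1]}'
python3 - <<'E'
from h import *
st()
E
```

```text
time: 21.85
tool_pos: [0.4355, 0.3504, 0.0083]
tool_rot: [[-0.994, -0.0, 0.112], [-0.112, 0.0, -0.994], [-0.0, -1.0, -0.0]]
ft_force: [0.2, -0.3, 0.6]
finger_gap: 0.0439
time: 22.85
tool_pos: [0.4356, 0.3502, 0.0083]
tool_rot: [[-0.994, -0.0, 0.112], [-0.112, 0.0, -0.994], [-0.0, -1.0, -0.0]]
ft_force: [-0.0, -0.6, 3.7]
finger_gap: 0.0179
t 22.85 p [0.4356 0.3502 0.0083] q [ -28.    41.4  -20.3  107.6   23.5   35.1 -146.8] F [-0.  -0.6  3.7] gap 0.0179
R [[-0.994, -0.0, 0.112], [-0.112, 0.0, -0.994], [-0.0, -1.0, -0.0]]
```

```bash
python3 -m inch '{"translation":[[0,-4,0],[0,-12,0],[0,-22,0],[0,-30,0],[0,-30,0],[0,-30,0],[0,-30,0],[0,-25,0],[0,-15,0],[0,-4,0]],"turn":[[0,0,0],[0,0,0],[0,0,0],[0,0,0],[0,0,0],[0,0,0],[0,0,0],[0,0,0],[0,0,0],[0,0,0]],"grip":[-1,-1,-1,-1,-1,-1,-1,-1,-1,-1]}'
python3 - <<'E'
from h import *
st()
Rj=np.c_[tx*-1,-kz,-ty]
B=T0+tx*(-.0535+.047)+ty*(.050-.012)
plan([B[0],B[1],.205],Rj,10)
f=grab("scene");u,v=210,110;I=cv2.resize(f["img"][v:v+150,u:u+150],None,fx=4,fy=4,interpolation=cv2.INTER_CUBIC)
cv2.imwrite("pics/k5.png",cv2.convertScaleAbs(I,alpha=1.3,beta=10))
C=cloud(f);s=r.sense(); p=np.array(s["tool_pos"]); R=np.array(s["tool_rot"])
L=(C-p)@R*1000
q=L[(abs(L[...,0])<60)&(abs(L[...,2])<100)&(L[...,1]>-110)&(L[...,1]<60)]
for a in range(-100,50,6):
    k=q[(q[:,1]>=a)&(q[:,1]<a+6)]
    if len(k)>1: print(a,len(k),np.round(np.percentile(k,[3,50,97],axis=0)[:,[0,2]]).tolist())
E
```

```text
time: 23.85
tool_pos: [0.436, 0.3508, 0.2121]
tool_rot: [[-0.994, 0.002, 0.112], [-0.112, 0.002, -0.994], [-0.002, -1.0, -0.002]]
ft_force: [0.5, 0.1, -0.9]
finger_gap: 0.0177
t 23.85 p [0.436  0.3508 0.2121] q [ -22.    24.7  -27.8  101.3   13.5   57.1 -138.6] F [ 0.5  0.1 -0.9] gap 0.0177
R [[-0.994, 0.002, 0.112], [-0.112, 0.002, -0.994], [-0.002, -1.0, -0.002]]
dist mm [154.1 -50.2  -7.1] rot deg [ 0.1 15.4 -0.1] /row deg 1.55 mm 16.2
tool-frame shift total [-147.5    7.3   67.2]
turn/row [0.0002, 0.027, -0.0002]
trans [[-14.7, 0.7, 6.7], [-14.9, 0.7, 6.3], [-15.1, 0.7, 5.9], [-15.2, 0.7, 5.5], [-15.4, 0.7, 5.1], [-15.5, 0.7, 4.7], [-15.6, 0.7, 4.3], [-15.7, 0.7, 3.8], [-15.8, 0.7, 3.4], [-15.9, 0.7, 3.0]]
-100 196 [[-29.0, -86.0], [22.0, -39.0], [33.0, 79.0]]
-94 127 [[-29.0, -86.0], [10.0, -39.0], [33.0, 82.0]]
-88 16 [[-20.0, -85.0], [-2.0, 17.0], [11.0, 18.0]]
-82 13 [[-11.0, 16.0], [-7.0, 17.0], [10.0, 25.0]]
-76 22 [[-11.0, -27.0], [8.0, 17.0], [10.0, 25.0]]
-70 33 [[1.0, -26.0], [8.0, 13.0], [9.0, 25.0]]
-64 29 [[-4.0, -26.0], [7.0, -22.0], [9.0, 23.0]]
-58 40 [[-8.0, -25.0], [7.0, -14.0], [9.0, 23.0]]
-52 51 [[-8.0, -25.0], [6.0, -17.0], [9.0, 21.0]]
-46 50 [[-8.0, -24.0], [6.0, 7.0], [9.0, 21.0]]
-40 72 [[-11.0, -23.0], [6.0, 1.0], [9.0, 21.0]]
-34 53 [[-8.0, -23.0], [6.0, -4.0], [9.0, 19.0]]
-28 19 [[0.0, -18.0], [7.0, 5.0], [9.0, 19.0]]
-22 7 [[3.0, -4.0], [5.0, -0.0], [6.0, 2.0]]
-16 11 [[-1.0, -4.0], [3.0, -3.0], [6.0, 5.0]]
-10 21 [[-3.0, -7.0], [4.0, -3.0], [7.0, 5.0]]
-4 26 [[-5.0, -8.0], [5.0, -5.0], [9.0, 7.0]]
2 11 [[-2.0, -8.0], [6.0, -5.0], [8.0, 5.0]]
```

View pics/k5.png

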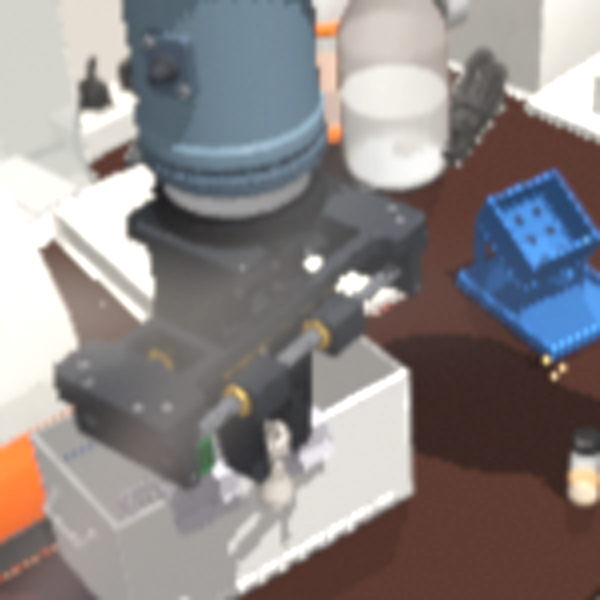

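```bash
python3 -m inch '{"translation":[[-8,0,6.5],[-15,0,6.5],[-16,0,6],[-17,0,5.5],[-17,0,5.5],[-17,0,5],[-17,0,4],[-17,0,4],[-17,0,3],[-12,0,3]],"turn":[[0,0.027,0],[0,0.027,0],[0,0.027,0],[0,0.027,0],[0,0.027,0],[0,0.027,0],[0,0.027,0],[0,0.027,0],[0,0.027,0],[0,0.027,0]],"grip":[-1,-1,-1,-1,-1,-1,-1,-1,-1,-1]}'
python3 - <<'E'
from h import *
st()
Rj=np.c_[tx*-1,-kz,-ty]
B=T0+tx*(-.0535+.047)+ty*(.050-.012)
plan([B[0],B[1],.068],Rj,10)
for n,u,v in(("scene",200,110),("top",230,120)):
    f=grab(n);I=cv2.resize(f["img"][v:v+120,u:u+120],None,fx=5,fy=5,interpolation=cv2.INTER_CUBIC)
    cv2.imwrite(f"pics/k6{n}.png",cv2.convertScaleAbs(I,alpha=1.3,beta=10))
E
```

```text
time: 24.9
tool_pos: [0.5906, 0.2978, 0.2096]
tool_rot: [[-0.987, -0.0, -0.161], [0.161, -0.0, -0.987], [0.0, -1.0, 0.0]]
ft_force: [0.3, -0.5, -0.6]
finger_gap: 0.0179
t 24.9 p [0.5906 0.2978 0.2096] q [ -16.7   34.   -20.9   85.6   13.    62.8 -139.6] F [ 0.3 -0.5 -0.6] gap 0.0179
R [[-0.987, -0.0, -0.161], [0.161, -0.0, -0.987], [0.0, -1.0, 0.0]]
dist mm [  -0.6    2.7 -141.6] rot deg [-0.  -0.2  0. ] /row deg 0.02 mm 14.2
tool-frame shift total [  1.  141.6  -2.7]
turn/row [-0.0, -0.0004, 0.0]
```

View pics/k6scene.png

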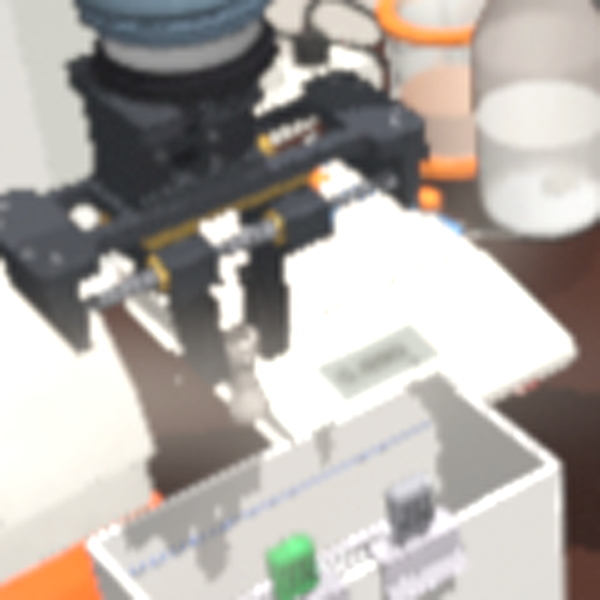

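View pics/k6top.png

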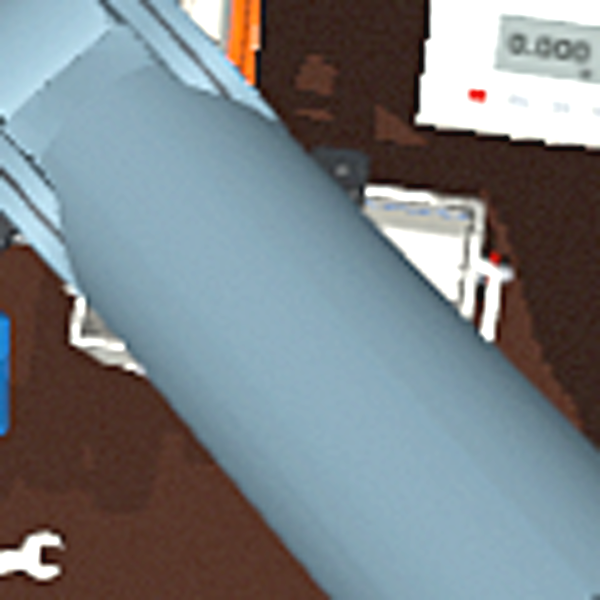

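```bash
python3 -m inch '{"translation":[[0.5,5,-1],[0.5,10,-1],[0,14,-0.7],[0,16,0],[0,16,0],[0,16,0],[0,14,0],[0,7,0],[0,2,0],[0,0,0]],"turn":[[0,0,0],[0,0,0],[0,0,0],[0,0,0],[0,0,0],[0,0,0],[0,0,0],[0,0,0],[0,0,0],[0,0,0]],"grip":[-1,-1,-1,-1,-1,-1,-1,-1,-1,-1]}'
python3 - <<'E'
from h import *
st()
Rj=np.c_[tx*-1,-kz,-ty]
B=T0+tx*(-.0535+.047)+ty*(.050-.012)
plan([B[0],B[1],.068],Rj,10)
for n,u,v in(("scene",200,130),):
    f=grab(n);I=cv2.resize(f["img"][v:v+120,u:u+120],None,fx=5,fy=5,interpolation=cv2.INTER_CUBIC)
    cv2.imwrite(f"pics/k7{n}.png",cv2.convertScaleAbs(I,alpha=1.3,beta=10))
E
```

```text
time: 26.0
tool_pos: [0.5881, 0.3021, 0.1101]
tool_rot: [[-0.988, -0.0, -0.157], [0.157, 0.0, -0.988], [0.0, -1.0, -0.0]]
ft_force: [-0.7, -0.2, -0.4]
finger_gap: 0.0186
t 26.0 p [0.5881 0.3021 0.1101] q [ -18.    40.1  -19.5   89.9   15.7   52.7 -141.9] F [-0.7 -0.2 -0.4] gap 0.0186
R [[-0.988, -0.0, -0.157], [0.157, 0.0, -0.988], [0.0, -1.0, -0.0]]
dist mm [  2.   -1.5 -42.1] rot deg [ 0. -0.  0.] /row deg 0.00 mm 4.2
tool-frame shift total [-2.2 42.1  1.2]
turn/row [0.0, -0.0, 0.0]
```

View pics/k7scene.png

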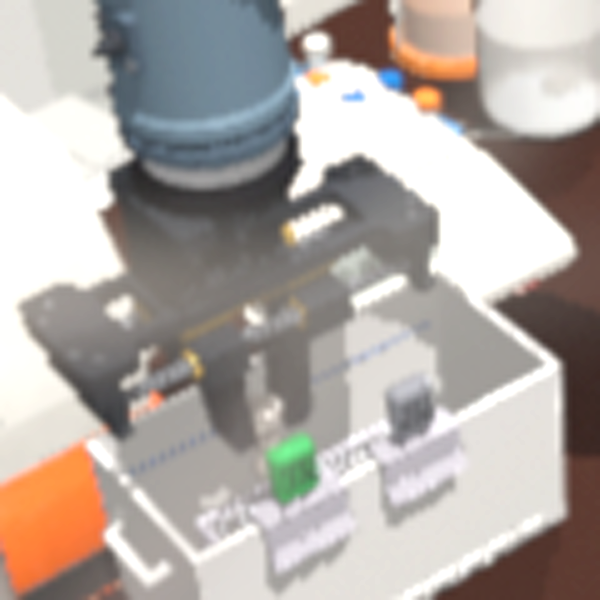

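```bash
python3 -m inch '{"translation":[[-1,3,0.4],[-0.7,5,0.4],[-0.5,6,0.4],[0,7,0],[0,7,0],[0,6,0],[0,4,0],[0,3,0],[0,1,0],[0,0,0]],"turn":[[0,0,0],[0,0,0],[0,0,0],[0,0,0],[0,0,0],[0,0,0],[0,0,0],[0,0,0],[0,0,0],[0,0,0]],"grip":[-1,-1,-1,-1,-1,-1,-1,-1,-1,-1]}'
python3 - <<'E'
from h import *
st()
Rj=np.c_[tx*-1,-kz,-ty]
B=T0+tx*(-.0535+.047)+ty*(.050-.012)
plan([B[0],B[1],.068],Rj,10)
for n,u,v in(("scene",210,150),):
    f=grab(n);I=cv2.resize(f["img"][v:v+100,u:u+100],None,fx=6,fy=6,interpolation=cv2.INTER_CUBIC)
    cv2.imwrite(f"pics/k8{n}.png",cv2.convertScaleAbs(I,alpha=1.3,beta=10))
E
```

```text
time: 27.05
tool_pos: [0.5899, 0.3004, 0.0681]
tool_rot: [[-0.988, -0.0, -0.157], [0.157, 0.0, -0.988], [0.0, -1.0, -0.0]]
ft_force: [0.1, 0.2, -0.7]
finger_gap: 0.0178
t 27.05 p [0.5899 0.3004 0.0681] q [ -18.4   43.3  -18.6   90.7   16.9   48.8 -142.5] F [ 0.1  0.2 -0.7] gap 0.0178
R [[-0.988, -0.0, -0.157], [0.157, 0.0, -0.988], [0.0, -1.0, -0.0]]
dist mm [ 0.1  0.1 -0.1] rot deg [ 0. -0.  0.] /row deg 0.00 mm 0.0
tool-frame shift total [-0.1  0.1 -0.1]
turn/row [0.0, -0.0, 0.0]
```

View pics/k8scene.png

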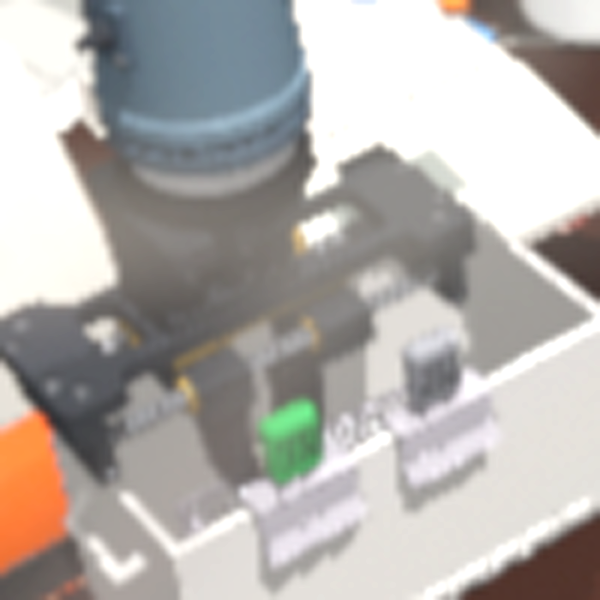

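```bash
python3 -m inch '{"translation":[[0,0,0],[0,0,0],[0,0,0],[0,0,0],[0,0,0],[0,0,0],[0,0,0],[0,0,0],[0,0,0],[0,0,0]],"turn":[[0,0,0],[0,0,0],[0,0,0],[0,0,0],[0,0,0],[0,0,0],[0,0,0],[0,0,0],[0,0,0],[0,0,0]],"grip":[-0.55,-0.5,-0.45,-0.4,-0.35,-0.3,-0.3,-0.3,-0.3,-0.3]}'; python3 -m inch '{"translation":[[0,-4,0],[0,-8,0],[0,-15,0],[0,-20,0],[0,-25,0],[0,-25,0],[0,-25,0],[0,-20,0],[0,-15,0],[0,-5,0]],"turn":[[0,0,0],[0,0,0],[0,0,0],[0,0,0],[0,0,0],[0,0,0],[0,0,0],[0,0,0],[0,0,0],[0,0,0]],"grip":[-0.3,-0.3,-0.3,-0.3,-0.3,-0.3,-0.3,-0.3,-0.3,-0.3]}'
python3 - <<'E'
from h import *
st()
for n in("top","scene"):
    f=grab(n);C=cloud(f)
    k=C[(abs(C[...,0]-.431)<.03)&(abs(C[...,1]+.178)<.03)&(C[...,2]>.007)&(C[...,2]<.03)]
    hsv=cv2.cvtColor(f["img"],cv2.COLOR_BGR2HSV)
    m=(abs(C[...,0]-.431)<.03)&(abs(C[...,1]+.178)<.03)&(hsv[...,2]>90)
    ys,xs=np.nonzero(m); 
    print(n,len(k),cv2.minEnclosingCircle(k[:,:2].astype(np.float32)*1000) if len(k) else "", "mask",m.sum(), onz(f,[[xs.mean(),ys.mean()]],.008) if len(xs) else "", (xs.min(),xs.max(),ys.min(),ys.max()) if len(xs) else "")
f=grab("scene");u,v=200,150;I=cv2.resize(f["img"][v:v+100,u:u+100],None,fx=6,fy=6,interpolation=cv2.INTER_CUBIC)
cv2.imwrite("pics/k9.png",I)
E
```

```text
time: 28.1
tool_pos: [0.5899, 0.3004, 0.0681]
tool_rot: [[-0.988, -0.0, -0.157], [0.157, 0.0, -0.988], [0.0, -1.0, -0.0]]
ft_force: [-0.1, 0.2, 0.1]
finger_gap: 0.0308
time: 29.1
tool_pos: [0.5908, 0.301, 0.2328]
tool_rot: [[-0.988, 0.003, -0.157], [0.157, 0.002, -0.988], [-0.003, -1.0, -0.002]]
ft_force: [-0.7, 0.2, -0.4]
finger_gap: 0.0311
t 29.1 p [0.5908 0.301  0.2328] q [ -16.8   32.8  -21.3   84.3   12.5   65.1 -139.2] F [-0.7  0.2 -0.4] gap 0.0311
R [[-0.988, 0.003, -0.157], [0.157, 0.002, -0.988], [-0.003, -1.0, -0.002]]
top 40 ((419.3411865234375, -172.83815002441406), 23.748620986938477) mask 66 [[ 0.43102505 -0.17822473  0.008     ]] (np.int64(429), np.int64(437), np.int64(224), np.int64(232))
scene 34 ((431.203369140625, -178.30264282226562), 13.08053207397461) mask 83 [[ 0.34708219 -0.01151766  0.008     ]] (np.int64(378), np.int64(408), np.int64(184), np.int64(336))
```

View pics/k9.png

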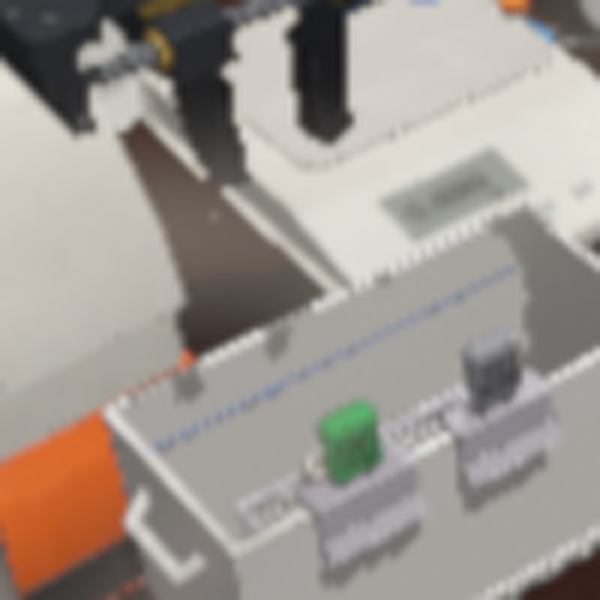

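```bash
python3 -m inch '{"translation":[[2,0,15],[8,0,30],[9,0,45],[9,0,45],[9,0,45],[9,0,45],[9,0,45],[9,0,45],[9,0,45],[5,0,30]],"turn":[[0,0,0],[0,0,0],[0,0,0],[0,0,0],[0,0,0],[0,0,0],[0,0,0],[0,0,0],[0,0,0],[0,0,0]],"grip":[0,0,0,0,0,0,0,0,0,0]}'
python3 - <<'E'
from h import *
st()
Rj=np.c_[tx*-1,-kz,-ty]
plan([.431,-.178,.10],Rj,10)
f=grab("top");crop(f,"m1.png",230,140,350,220,6)
f=grab("top")
E
```

```text
time: 30.25
tool_pos: [0.4492, -0.0756, 0.229]
tool_rot: [[-0.987, -0.003, -0.16], [0.16, -0.0, -0.987], [0.003, -1.0, 0.001]]
ft_force: [-0.2, -0.0, 0.3]
finger_gap: 0.044
t 30.25 p [ 0.4492 -0.0756  0.229 ] q [ 18.7  11.9 -16.8 114.8   4.2  54.1 -99.5] F [-0.2 -0.   0.3] gap 0.044
R [[-0.987, -0.003, -0.16], [0.16, -0.0, -0.987], [0.003, -1.0, 0.001]]
dist mm [ -18.2 -102.4 -129. ] rot deg [-0.  -0.2  0.2] /row deg 0.03 mm 16.6
tool-frame shift total [  1.1 129.1 103.9]
turn/row [-0.0001, -0.0003, 0.0003]
```

View pics/m1.png

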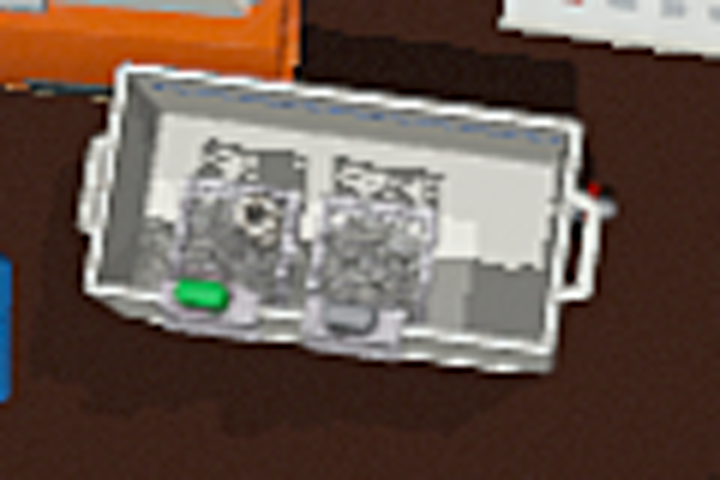

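```bash
python3 -m inch '{"translation":[[0,5,8],[0,12,12],[0,15,14],[0,15,14],[0,15,14],[0,15,14],[0,15,12],[0,15,9],[0.5,12,5],[0.5,6,2]],"turn":[[0,0,0],[0,0,0],[0,0,0],[0,0,0],[0,0,0],[0,0,0],[0,0,0],[0,0,0],[0,0,0],[0,0,0]],"grip":[0.1,0.1,0.1,0.1,0.1,0.1,0.1,0.1,0.1,0.1]}'
python3 - <<'E'
from h import *
st()
Rj=np.c_[tx*-1,-kz,-ty]
plan([.431,-.178,-.016],Rj,10)
f=grab("scene");crop(f,"m2.png",350,120,450,220,6)
E
```

```text
time: 31.35
tool_pos: [0.4332, -0.1747, 0.1033]
tool_rot: [[-0.988, -0.003, -0.157], [0.157, 0.001, -0.988], [0.003, -1.0, -0.001]]
ft_force: [-0.7, -0.0, 0.4]
finger_gap: 0.0481
t 31.35 p [ 0.4332 -0.1747  0.1033] q [ 26.5  24.  -12.1 119.5   8.   37.4 -90. ] F [-0.7 -0.   0.4] gap 0.0481
R [[-0.988, -0.003, -0.157], [0.157, 0.001, -0.988], [0.003, -1.0, -0.001]]
dist mm [  -2.2   -3.3 -119.3] rot deg [0.  0.  0.2] /row deg 0.02 mm 11.9
tool-frame shift total [  1.4 119.3   3.7]
turn/row [0.0001, 0.0, 0.0003]
```

View pics/m2.png

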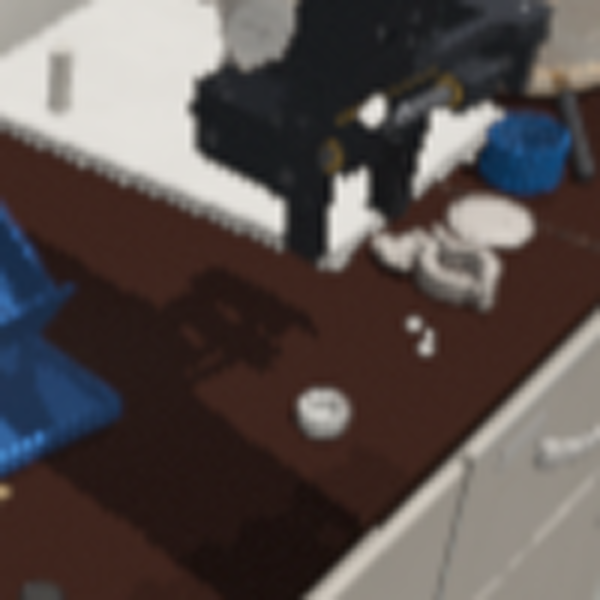

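Run:
```python
from h import *
f=grab("scene");C=cloud(f)
m=(C[...,0]>.36)&(C[...,0]<.50)&(C[...,1]<-.2)&(C[...,1]>-.42)&(C[...,2]>.012)&(C[...,2]<.12)
P=C[m]
for a in np.arange(-.42,-.2,.02):
    k=P[(P[:,1]>=a)&(P[:,1]<a+.02)]
    if len(k)>2: print(round(a,2),len(k),np.round(k.min(0),3),np.round(k.max(0),3))
```

```text
-0.42 12 [ 0.494 -0.419  0.017] [ 0.5   -0.403  0.029]
-0.4 5 [ 0.494 -0.399  0.019] [ 0.497 -0.388  0.025]
-0.38 12 [ 0.427 -0.368  0.012] [ 0.469 -0.361  0.017]
-0.36 29 [ 0.417 -0.36   0.013] [ 0.496 -0.34   0.025]
-0.34 44 [ 0.415 -0.34   0.013] [ 0.5   -0.322  0.029]
-0.32 12 [ 0.495 -0.32   0.016] [ 0.5   -0.3    0.028]
-0.3 8 [ 0.494 -0.298  0.016] [ 0.5   -0.287  0.028]
```

Everything nearby is low, so I can descend to the cap.

```bash
python3 -m inch '{"translation":[[0.5,8,1],[0.5,14,1],[0.4,17,1],[0,18,0.7],[0,18,0],[0,17,0],[0,13,0],[0,8,0],[0,4,0],[0,1,0]],"turn":[[0,0,0.001],[0,0,0.001],[0,0,0.001],[0,0,0],[0,0,0],[0,0,0],[0,0,0],[0,0,0],[0,0,0],[0,0,0]],"grip":[0,0,0,0,0,0,0,0,0,0]}'
python3 - <<'E'
from h import *
st()
Rj=np.c_[tx*-1,-kz,-ty]
plan([.431,-.178,-.016],Rj,10)
f=grab("scene");crop(f,"m3.png",370,140,440,210,8)
E
```

```text
time: 32.45
tool_pos: [0.4326, -0.1784, -0.013]
tool_rot: [[-0.988, 0.003, -0.157], [0.157, -0.0, -0.988], [-0.003, -1.0, -0.0]]
ft_force: [-0.7, 0.6, 0.6]
finger_gap: 0.0441
t 32.45 p [ 0.4326 -0.1784 -0.013 ] q [ 23.3  37.1  -7.9 121.4  12.6  22.1 -93.7] F [-0.7  0.6  0.6] gap 0.0441
R [[-0.988, 0.003, -0.157], [0.157, -0.0, -0.988], [-0.003, -1.0, -0.0]]
dist mm [-1.6  0.4 -3. ] rot deg [ 0.  -0.  -0.2] /row deg 0.02 mm 0.3
tool-frame shift total [ 1.7  3.  -0.1]
turn/row [0.0, -0.0, -0.0003]
```

View pics/m3.png

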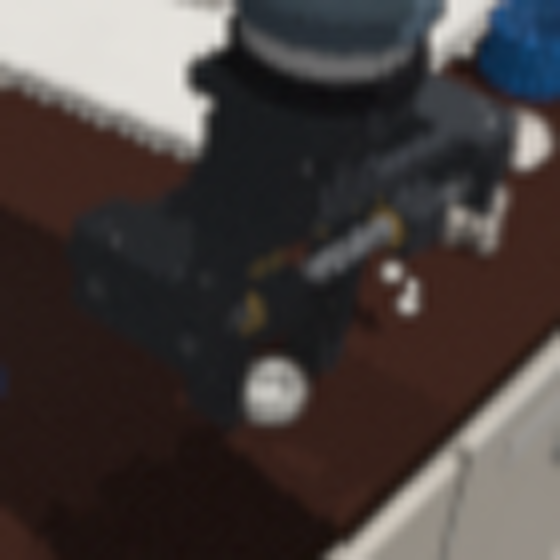

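```bash
python3 -m inch '{"translation":[[0.8,1,0],[0.8,1,0],[0,0,0],[0,0,0],[0,0,0],[0,0,0],[0,0,0],[0,0,0],[0,0,0],[0,0,0]],"turn":[[0,0,0],[0,0,0],[0,0,0],[0,0,0],[0,0,0],[0,0,0],[0,0,0],[0,0,0],[0,0,0],[0,0,0]],"grip":[0,0,-0.15,-0.25,-0.35,-0.42,-0.5,-0.7,-1,-1]}'; python3 -m inch '{"translation":[[0,-2,0],[0,-6,0],[0,-14,0],[0,-25,0],[0,-30,0],[0,-32,0],[0,-32,0],[0,-30,0],[0,-25,0],[0,-15,0]],"turn":[[0,0,0],[0,0,0],[0,0,0],[0,0,0],[0,0,0],[0,0,0],[0,0,0],[0,0,0],[0,0,0],[0,0,0]],"grip":[-1,-1,-1,-1,-1,-1,-1,-1,-1,-1]}'
python3 - <<'E'
from h import *
st()
Rj=np.c_[tx*-1,-kz,-ty]
B=T0+tx*(-.0535+.033)+ty*(.050+.013)
plan([B[0],B[1],.21],Rj,10)
f=grab("scene");crop(f,"m4.png",340,80,460,200,5)
E
```

```text
time: 33.5
tool_pos: [0.4309, -0.1782, -0.0149]
tool_rot: [[-0.988, 0.003, -0.157], [0.157, -0.0, -0.988], [-0.003, -1.0, -0.0]]
ft_force: [-0.5, 0.1, 0.3]
finger_gap: 0.022
time: 34.5
tool_pos: [0.4309, -0.1784, 0.1985]
tool_rot: [[-0.988, 0.005, -0.157], [0.157, -0.001, -0.988], [-0.006, -1.0, 0.001]]
ft_force: [-0.0, 0.4, 0.2]
finger_gap: 0.0219
t 34.5 p [ 0.4309 -0.1784  0.1985] q [ 29.1  14.9 -14.  115.7   4.7  49.6 -86.6] F [-0.   0.4  0.2] gap 0.0219
R [[-0.988, 0.005, -0.157], [0.157, -0.001, -0.988], [-0.006, -1.0, 0.001]]
dist mm [149.2 505.8  11.5] rot deg [-0.  -0.  -0.3] /row deg 0.03 mm 52.7
tool-frame shift total [ -67.9  -11.4 -523. ]
turn/row [-0.0001, -0.0, -0.0006]
```

View pics/m4.png

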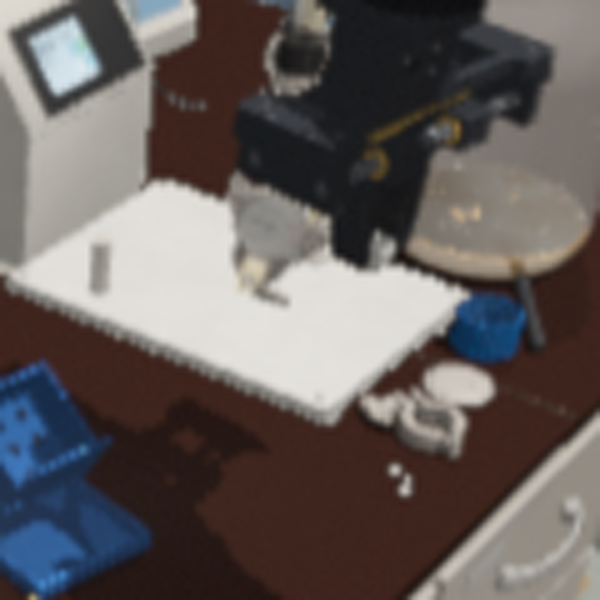

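```bash
python3 -m inch '{"translation":[[0,-2,-15],[-3,-3,-30],[-6,-3,-45],[-6,-3,-45],[-6,-3,-45],[-6,-3,-45],[-6,-3,-45],[-6,0,-45],[-6,0,-45],[-6,0,-35]],"turn":[[0,0,0],[0,0,0],[0,0,0],[0,0,0],[0,0,0],[0,0,0],[0,0,0],[0,0,0],[0,0,0],[0,0,0]],"grip":[-1,-1,-1,-1,-1,-1,-1,-1,-1,-1]}'
python3 - <<'E'
from h import *
st()
Rj=np.c_[tx*-1,-kz,-ty]
B=T0+tx*(-.0535+.033)+ty*(.050+.013)
plan([B[0],B[1],.18],Rj,10)
E
```

```text
time: 35.55
tool_pos: [0.5424, 0.2069, 0.2158]
tool_rot: [[-0.988, 0.002, -0.155], [0.155, 0.0, -0.988], [-0.002, -1.0, -0.001]]
ft_force: [0.2, 0.4, 0.2]
finger_gap: 0.0219
t 35.55 p [0.5424 0.2069 0.2158] q [  -8.    25.8  -23.    98.2   11.6   58.2 -134. ] F [0.2 0.4 0.2] gap 0.0219
R [[-0.988, 0.002, -0.155], [0.155, 0.0, -0.988], [-0.002, -1.0, -0.001]]
dist mm [ 37.8 120.5 -35.8] rot deg [ 0.   0.1 -0.1] /row deg 0.02 mm 13.1
tool-frame shift total [ -18.5   36.  -124.9]
turn/row [0.0001, 0.0002, -0.0002]
```

```bash
python3 -m inch '{"translation":[[-2,0,-10],[-3,0,-18],[-3,0,-20],[-3,0,-22],[-3,4,-22],[-2,8,-18],[-2,10,-10],[-0.5,8,-4],[0,5,-1],[0,1,0]],"turn":[[0,0,0],[0,0,0],[0,0,0],[0,0,0],[0,0,0],[0,0,0],[0,0,0],[0,0,0],[0,0,0],[0,0,0]],"grip":[-1,-1,-1,-1,-1,-1,-1,-1,-1,-1]}'
python3 - <<'E'
from h import *
st()
Rj=np.c_[tx*-1,-kz,-ty]
B=T0+tx*(-.0535+.033)+ty*(.050+.013)
plan([B[0],B[1],.075],Rj,10)
f=grab("scene");crop(f,"m5.png",200,110,320,230,5)
E
```

```text
time: 36.55
tool_pos: [0.5805, 0.3231, 0.1792]
tool_rot: [[-0.987, 0.001, -0.158], [0.158, -0.002, -0.987], [-0.002, -1.0, 0.002]]
ft_force: [-0.3, -0.8, -1.0]
finger_gap: 0.0219
t 36.55 p [0.5805 0.3231 0.1792] q [ -18.5   36.2  -21.9   86.7   14.9   60.1 -143.2] F [-0.3 -0.8 -1. ] gap 0.0219
R [[-0.987, 0.001, -0.158], [0.158, -0.002, -0.987], [-0.002, -1.0, 0.002]]
dist mm [  -0.4    4.4 -104.2] rot deg [-0.1 -0.1 -0.1] /row deg 0.01 mm 10.4
tool-frame shift total [  1.2 104.1  -4.4]
turn/row [-0.0002, -0.0001, -0.0002]
```

View pics/m5.png

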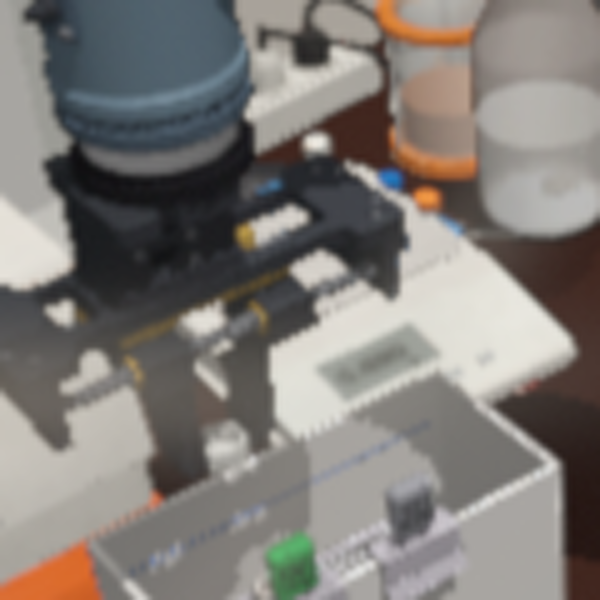

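```bash
python3 -m inch '{"translation":[[0.6,5,-1.5],[0.6,10,-1.5],[0,14,-1.4],[0,16,0],[0,16,0],[0,16,0],[0,13,0],[0,8,0],[0,4,0],[0,0,0]],"turn":[[-0.001,0,-0.001],[0,0,0],[0,0,0],[0,0,0],[0,0,0],[0,0,0],[0,0,0],[0,0,0],[0,0,0],[0,0,0]],"grip":[-1,-1,-1,-1,-1,-1,-1,-1,-1,-1]}'
python3 - <<'E'
from h import *
st()
Rj=np.c_[tx*-1,-kz,-ty]
B=T0+tx*(-.0535+.033)+ty*(.050+.013)
plan([B[0],B[1],.075],Rj,10)
f=grab("scene");crop(f,"m6.png",205,150,305,250,6)
E
```

```text
time: 37.6
tool_pos: [0.5805, 0.329, 0.078]
tool_rot: [[-0.988, 0.002, -0.157], [0.157, 0.001, -0.988], [-0.001, -1.0, -0.001]]
ft_force: [-0.3, 0.1, -0.2]
finger_gap: 0.0218
t 37.6 p [0.5805 0.329  0.078 ] q [ -20.1   43.1  -20.1   89.7   17.8   50.3 -145.6] F [-0.3  0.1 -0.2] gap 0.0218
R [[-0.988, 0.002, -0.157], [0.157, 0.001, -0.988], [-0.001, -1.0, -0.001]]
dist mm [-0.3 -1.6 -3. ] rot deg [ 0.1 -0.  -0.1] /row deg 0.01 mm 0.3
tool-frame shift total [0.1 3.  1.6]
turn/row [0.0001, -0.0, -0.0001]
```

View pics/m6.png

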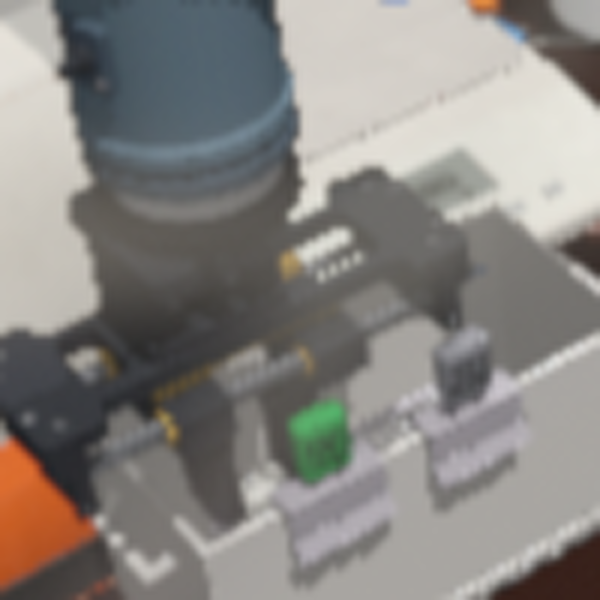

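```bash
python3 -m inch '{"translation":[[0,1,0.7],[0,1,0.6],[0,0,0],[0,0,0],[0,0,0],[0,0,0],[0,0,0],[0,0,0],[0,0,0],[0,0,0]],"turn":[[0,0,0],[0,0,0],[0,0,0],[0,0,0],[0,0,0],[0,0,0],[0,0,0],[0,0,0],[0,0,0],[0,0,0]],"grip":[-1,-1,-1,-0.45,-0.4,-0.35,-0.3,-0.25,-0.2,-0.2]}'; python3 -m inch '{"translation":[[0,-4,0],[0,-8,0],[0,-15,0],[0,-20,0],[0,-25,0],[0,-25,0],[0,-25,0],[0,-20,0],[0,-10,0],[0,-5,0]],"turn":[[0,0,0],[0,0,0],[0,0,0],[0,0,0],[0,0,0],[0,0,0],[0,0,0],[0,0,0],[0,0,0],[0,0,0]],"grip":[-0.2,-0.2,-0.2,-0.2,-0.2,-0.2,-0.2,-0.2,-0.2,-0.2]}'; python3 -m inch '{"translation":[[2,0,15],[5,0,30],[7,0,40],[7,0,40],[7,0,40],[7,0,40],[7,0,40],[7,0,40],[7,0,25],[2,0,10]],"turn":[[0,0,0],[0,0,0],[0,0,0],[0,0,0],[0,0,0],[0,0,0],[0,0,0],[0,0,0],[0,0,0],[0,0,0]],"grip":[-0.2,-0.2,-0.2,-0.2,-0.2,-0.2,-0.2,-0.2,-0.2,-0.2]}'
python3 - <<'E'
from h import *
st()
f=grab("top");crop(f,"z1.png",230,140,350,220,6)
s=grab("scene");crop(s,"z2.png",200,130,320,230,6)
C=cloud(s); P=C.reshape(-1,3)-T0; l=np.c_[P@tx,P@ty,P[:,2]]*1000
for nm,a,b in(("green",20,80),("grey",-50,15)):
    for z0,z1 in((96,102),(103,110),(110,118),(118,124)):
        k=l[(abs(l[:,0]+58)<14)&(l[:,1]>a)&(l[:,1]<b)&(l[:,2]>z0)&(l[:,2]<z1)&(l[:,0]<-57)]
        if len(k)>4: print(nm,z0,len(k),np.round(np.percentile(k[:,0],[10,50,90]),1),np.round(np.percentile(k[:,1],[3,97]),1))
C=cloud(f); P=C.reshape(-1,3)-T0; l=np.c_[P@tx+.053,P@ty-.0495,P[:,2]-.12].reshape(400,640,3)*1000
hsv=cv2.cvtColor(f["img"],cv2.COLOR_BGR2HSV)
k=(l[...,0]>8)&(l[...,0]<66)&(abs(l[...,1])<30)&(l[...,2]>-74)
for z0 in range(-80,-20,6):
    q=l[k&(l[...,2]>z0)&(l[...,2]<z0+6)]
    if len(q)>2: print(z0,len(q),np.round(np.percentile(q[:,:2],[5,50,95],axis=0)).tolist())
E
```

```text
time: 38.65
tool_pos: [0.5803, 0.3277, 0.0763]
tool_rot: [[-0.988, 0.002, -0.157], [0.157, 0.001, -0.988], [-0.002, -1.0, -0.001]]
ft_force: [-1.0, -0.7, -0.4]
finger_gap: 0.0352
time: 39.65
tool_pos: [0.5805, 0.3279, 0.2351]
tool_rot: [[-0.988, 0.004, -0.157], [0.157, 0.002, -0.988], [-0.003, -1.0, -0.003]]
ft_force: [0.3, 0.5, -1.0]
finger_gap: 0.0355
time: 40.65
tool_pos: [0.4709, 0.0179, 0.2323]
tool_rot: [[-0.987, 0.0, -0.161], [0.161, -0.0, -0.987], [-0.0, -1.0, 0.0]]
ft_force: [-0.3, 0.4, -1.1]
finger_gap: 0.0355
t 40.65 p [0.4709 0.0179 0.2323] q [  10.6   13.5  -21.1  112.4    5.9   55.  -112.6] F [-0.3  0.4 -1.1] gap 0.0355
R [[-0.987, 0.0, -0.161], [0.161, -0.0, -0.987], [-0.0, -1.0, 0.0]]
green 96 24 [-65.6 -63.6 -62.2] [28.7 69.4]
green 103 50 [-63.4 -61.  -58.8] [27.4 71. ]
green 110 41 [-61.  -59.7 -58.6] [29.8 71.6]
green 118 35 [-60.9 -59.7 -58.2] [28.7 71. ]
grey 96 21 [-65.4 -63.6 -62.1] [-36.9   2.4]
grey 103 45 [-63.5 -61.7 -59.7] [-39.5   2. ]
grey 110 37 [-61.5 -60.6 -59.2] [-39.6   3.2]
grey 118 36 [-61.1 -59.8 -59.2] [-40.3   3. ]
-74 28 [[17.0, -24.0], [42.0, 6.0], [60.0, 28.0]]
-68 26 [[17.0, -21.0], [42.0, 7.0], [61.0, 28.0]]
-62 30 [[18.0, -23.0], [40.0, 0.0], [61.0, 27.0]]
-56 23 [[18.0, -9.0], [31.0, 3.0], [60.0, 27.0]]
-50 30 [[21.0, -23.0], [42.0, 6.0], [64.0, 29.0]]
-44 46 [[13.0, -24.0], [44.0, -4.0], [62.0, 28.0]]
-38 8 [[40.0, -16.0], [46.0, -2.0], [59.0, 22.0]]
-32 16 [[39.0, -17.0], [48.0, -7.0], [55.0, 1.0]]
```

View pics/z1.png

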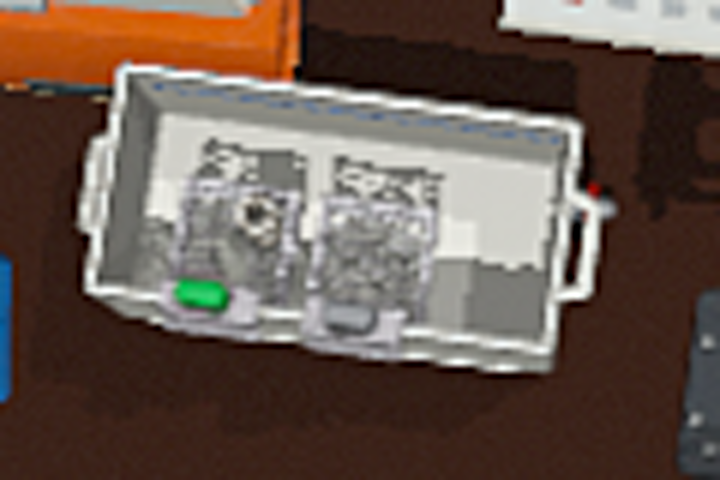

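View pics/z2.png

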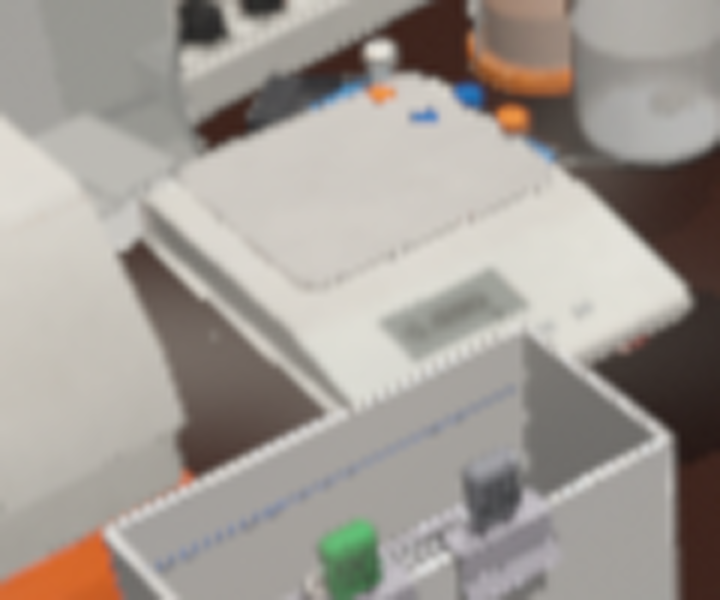

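Run:
```python
from h import *
f=grab("top");I=f["img"][160:195,255:300]
I=cv2.resize(I,None,fx=14,fy=14,interpolation=cv2.INTER_CUBIC);cv2.imwrite("pics/z3.png",cv2.convertScaleAbs(I,alpha=1.4,beta=-30))
a=cv2.imread("pics/m1.png").astype(int);b=cv2.imread("pics/z1.png").astype(int)
d=(b-a).sum(2)[::6,::6]; m=abs(d)>60; ys,xs=np.nonzero(m); k=(xs<80)&(xs>20)
print(np.c_[xs[k]*6,ys[k]*6,d[ys[k],xs[k]]].tolist())
Q=T0+tx*(-.053+.033)+ty*(.0495+.013)+kz*.055; print("expected cap in z1", (proj(f,Q)-[230,140])*6)
C=cloud(f); s=grab("scene")
```

```text
[[246, 192, 70], [216, 240, 79], [222, 240, 123], [222, 246, 129], [228, 246, 74], [228, 252, 144], [234, 252, 103], [240, 252, 68], [228, 258, 123], [234, 258, 115], [240, 258, 84], [210, 264, -111], [216, 264, -67], [222, 264, 68], [228, 264, 100], [216, 270, -69], [228, 270, 107], [234, 270, 74], [216, 276, -61], [228, 276, 108], [234, 276, 101]]
expected cap in z1 [[214.01159404 245.22553506]]
```

View pics/z3.png

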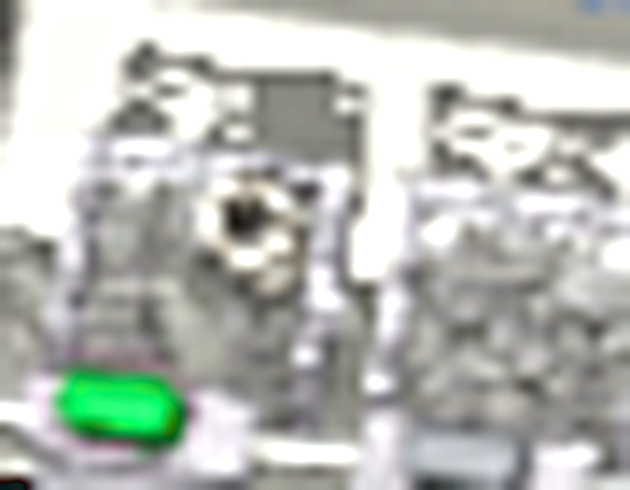

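Run:
```python
from h import *
f=grab("top");C=cloud(f); P=C.reshape(-1,3)-T0; l=(np.c_[P@tx+.053,P@ty-.0495,P[:,2]-.12]*1000).reshape(400,640,3)
for v in range(171,188): print(v,[tuple(np.round(l[v,u]).astype(int).tolist()) for u in range(260,280)][2:15])
print(cv2.cvtColor(f["img"],cv2.COLOR_BGR2GRAY)[171:188,260:280])
```

```text
171 [(61, 28, -64), (61, 25, -66), (62, 23, -66), (68, 26, -109), (61, 15, -56), (60, 10, -43), (61, 8, -48), (61, 4, -44), (61, 1, -41), (62, -1, -45), (62, -5, -42), (62, -7, -43), (63, -10, -43)]
172 [(57, 27, -62), (60, 27, -79), (60, 23, -74), (60, 20, -72), (60, 17, -69), (60, 14, -68), (61, 11, -68), (61, 7, -64), (61, 4, -62), (61, 1, -63), (57, -6, -32), (61, -6, -55), (61, -9, -52)]
173 [(55, 27, -66), (57, 27, -78), (61, 28, -107), (61, 25, -105), (58, 17, -77), (63, 19, -108), (58, 11, -74), (59, 8, -75), (53, -2, -28), (54, -4, -29), (54, -7, -31), (55, -10, -31), (55, -13, -31)]
174 [(52, 27, -67), (54, 26, -75), (58, 28, -107), (58, 24, -105), (55, 17, -78), (60, 19, -109), (56, 11, -75), (50, 1, -32), (51, -1, -34), (52, -3, -40), (53, -6, -44), (54, -8, -47), (52, -14, -28)]
175 [(50, 28, -73), (55, 30, -107), (56, 28, -111), (55, 24, -104), (56, 21, -105), (52, 13, -76), (52, 10, -73), (47, 1, -31), (49, -1, -40), (51, -2, -51), (52, -4, -58), (52, -7, -57), (53, -10, -57)]
176 [(47, 27, -73), (51, 30, -106), (52, 27, -106), (53, 24, -111), (53, 21, -109), (53, 18, 
[... 3064 characters left out ...]
 117 200
  186 113]
 [133 117 151 158 160 143 166 163 118 116 112  95  75 124 155 117 100 197
  186 110]
 [ 92 123 127 120 124 105 129 157 137 113 118 121  99  87  88  84 122 196
  222 173]
 [138 150 139 139 132  91 129 163 158 138 126 141 127  93 121 127 109 149
  153 152]
 [124 123 122 119 118  91 105 147 154 145 138 148 133 114 125 122 135 163
  134 137]
 [111 136 143 128 133 119 111 138 148 149 145 130 123 127 124 107 155 140
   92 111]
 [102 119 115 117 112 116  94 113 147 149 145 128 117  97 102 116 199 171
   92 120]
 [101  97  97 106 107 115 118 121 139 138 134 124 119 114 115 112 124 109
   98 116]
 [117 120 116 117 113 106 100 118 125 131 134 109 113 117 105  98 127 119
  100 115]]
```

```bash
python3 -m inch '{"translation":[[0,-5,0],[0,0,0],[0,0,0],[0,0,0],[0,0,0],[0,0,0],[0,0,0],[0,0,0],[0,0,0],[0,0,0]],"turn":[[0,0,0],[0,0,0],[0,0,0],[0,0,0],[0,0,0],[0,0,0],[0,0,0],[0,0,0],[0,0,0],[0,0,0]],"grip":[-0.2,-0.2,-0.2,-0.2,-0.2,-0.2,-0.2,-0.2,-0.2,-0.2]}'
python3 - <<'E'
from h import *
a=cv2.imread("pics/z1.png")[::6,::6].astype(int)
f=grab("top"); crop(f,"z4.png",230,140,350,220,6); b=cv2.imread("pics/z4.png")[::6,::6].astype(int)
print("max change in basket",abs(b-a)[25:50,28:50].sum(2).max())
C=cloud(f); k=C[(abs(C[...,0]-.426)<.03)&(abs(C[...,1]-.085)<.03)&(C[...,2]>.05)&(C[...,2]<.07)]; print("vial top",len(k),k.mean(0) if len(k) else "")
s=grab("scene");C=cloud(s);k=C[(abs(C[...,0]-.426)<.03)&(abs(C[...,1]-.085)<.03)&(C[...,2]>.05)&(C[...,2]<.07)]; print("vial top",len(k),k.mean(0) if len(k) else "")
st(); print(job.close_job())
E
```

```text
time: 41.9
tool_pos: [0.4724, 0.0207, 0.2378]
tool_rot: [[-0.988, 0.002, -0.157], [0.157, 0.001, -0.988], [-0.002, -1.0, -0.001]]
ft_force: [0.8, -0.6, 0.3]
finger_gap: 0.0358
max change in basket 6
vial top 31 [0.42823381 0.08213999 0.05930506]
vial top 40 [0.42873714 0.08109719 0.05750066]
t 42.0 p [0.4724 0.0207 0.2379] q [  10.5   13.2  -21.2  111.9    5.7   55.7 -112.5] F [-0.1 -0.2  0.3] gap 0.0354
R [[-0.988, 0.002, -0.157], [0.157, 0.001, -0.988], [-0.002, -1.0, -0.001]]
the job is handed in; nothing more can be done
None
```

I hung the green-handled basket on the tank's near long wall beside the grey one, put the steel sleeve and the white cap in it, and handed the job in at 42 s. There is no verdict, so this rests on my own last checks.

- **Green basket:** It sits about 50 mm left of the wall's middle. The outer lip of its hook shows the same profile in the depth image as the grey basket's, so it hangs level with it.
- **Grey basket, vial and cylinder:** The grey basket still measures about 18 mm right of the middle, the same as before within measurement noise. The vial's top is within a few millimetres of its first reading. I did not measure the cylinder again after the start; the arm stayed clear of it and felt no contact.
- **Sleeve and cap:** The sleeve stands upright in the basket. The cap is inside too, but it appears to be standing on its edge (top about 25 mm above the basket floor) rather than lying flat. That is still within the height limit. Two pictures about a second apart showed no movement in the basket.
- **Gripper reach:** My first grip on the sleeve closed on nothing, because the real fingertips sit about 20–25 mm short of the reported tool point. I allowed for that in the sleeve and cap grasps. The green basket had already been lifted before I noticed, held near the top of its grip. It did not slip.

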